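# Set the hold-down foot of a board test console with a gap gauge

### The arm

A 7-joint arm with a two-finger parallel gripper is mounted at the origin on the work surface. World frame = base frame: x ahead of the robot, y to its left, z up, the work surface at z = 0. Lengths are in m, angles in rad, forces in N, time in s.
With the tool pointing down it reaches from about 0.425 to 0.875 m from the base axis. Payload 4.7 kg.
Tool frame: the origin (TCP) lies midway between the tips of the shut fingers; the grasp point (between the pads) lies 19 mm behind it; z points along the fingers, y is the direction in which the jaws open and shut (so a half turn about z gives the same grasp; the last joint's range is limited). The gripper opens to 87 mm and grips with 3 to 60 N. Pads are 19 mm wide; open, the fingers measure 117 mm over their backs; the gripper's body (75 mm by 190 mm) begins 51 mm behind the grasp point.
Start: joints at [-1.175, 0.321, -0.07, 1.45, 0.023, 1.371, -0.057], TCP at [0.242, 0.603, 0.223] pointing down, gripper open.
Joint ranges: [-2.86, 2.86], [-0.3, 2.09], [-1.38, 1.24], [0.06, 2.45], [-1.56, 4.7], [0.09, 2.05], [-2.69, 2.69]. Speed limits (rad/s): [2.57, 2.57, 3.14, 3.14, 3.14, 3.14, 3.14].

### API

Orientations are given as a rotation vector (axis times angle).
In Python, from bench import * gives the robot as it stands. The module is installed in compiled form; this text tells all that it offers.
- The arm moves only by the tool play_rows, never from a script. Its argument "series" is one flat list of numbers, 7 for each row, row after row: the opening in per cent of the stroke, from 0 (shut) to 100 (fully open), then the shift along the tool's x, y, z in m, then the turn, a rotation vector about the tool's x, y, z in degrees. In form: [fingers, tx, ty, tz, rx, ry, rz, fingers, tx, ty, tz, rx, ry, rz, ...]. A call has 1 to 10 rows; each row is the pose to reach, as a shift and turn from the pose commanded when the call began, along the tool's axes at that moment; what a row does not reach only later rows make up. A row lasts 1/12 s, in which the tool goes at most 41.7 mm and 7.16 degrees, less where a joint would pass 70% of its speed; a pose out of reach is approached as far as the arm can. A call with a gripper value outside its range is refused whole. The fingers move at their own pace and stop on an object; "force" is the grip in N (left out, the last holds). Time passes only in rows, so rows that repeat a pose let the fingers close. It gives the time, the measured TCP pose, the force and the opening at its end, in the units of the state.
- get_state(): the state, without advancing time (a new reading comes with each control period).
- get_image(name): name is "side" or "top"; returns a dict with "frame" (384x512x3 uint8, red, green, blue), "fx", "fy", "cx", "cy" (pixels), "D" ([k1, k2, p1, p2, k3] as OpenCV has them; the pictures are not rectified), "R" (3x3) and "t" (3): a world point X has camera coordinates R X + t. Camera axes: x right, y down, z forward; pixel columns grow to the right and rows downward; lengths in m; the calibration is good to about 2 mm. A picture is of the moment at which its call begins. There is no depth.
- close_job(): hands the job in, once; it reports no verdict.
The state is a dict: "time": time; "joint_positions": joint angles; "qd": joint speeds; "joint_torque": joint torques, N m; "position": TCP position; "tool_rot": TCP orientation; "ft_force": force on the tool from outside, world axes, zero at the start; "torque": the same for the moment, N m; "grip_width": opening from 0.0 (shut) to 1.0 (fully open).
Only numpy, scipy, OpenCV 4.12 (cv2) and the standard library are available. Lean on these libraries where they do the work, as an engineer would, in place of code of your own. Each camera call takes 0.05 s, during which the arm holds its last target.

### The job

Set the hold-down foot on the sloping test console for the next batch of boards: take the orange-handled 6 mm gap gauge from the tray, lay its blade flat on the black plate under the raised red foot and let go, then turn the black knob clockwise until the foot just nips the blade, so that it drags without being jammed. Draw the gauge out again, leaving the setting as it is, and lay it back down flat in the tray. Leave the blue gauge and the other things on the bench alone.

Things in the scene. Friction and masses are not known exactly. Their poses are not given: they have to be found in the camera images.
- console: Grey sloping test console, fixed, 196 mm deep (x), 340 wide (y), 45 high at its front edge, 136 at the back. Origin: centre of its underside; x runs from the low front edge to the high back (the low edge faces half towards the robot, half to its right). Its black working plate rises toward +x at 25 degrees. A 6 mm high ledge along its low edge stops things sliding off. Over its +y half an aluminium top plate carries knob and foot.
- gap (a point): Point on the black plate below the foot. Axes: x up the slope, y the console's y, z square out of the slope. In them: ledge's inner face at x = -17 mm; black plate y -200 to 120; top plate x -17 to 101, y -65 to 95, z 46 to 52; front standoffs, 10 mm thick, at x 35, y -53 and 83. The gap is open to -y: the gauge goes in there, blade to +y, handle outside the top plate. Low parts stand from x 81, y below -75.
- foot_face (a point): Centre of the underside of the round red rubber foot, 18 mm across, at the end of the adjusting screw's spindle (16 mm thick; a 28 mm brass bush above it ends 38 mm over the black plate). Its height square above the gap point is the gap: 11.5 to 13.7 mm at the start. It moves square to the slope and does not turn. Axes as the gap point's.
- foot: The red rubber foot, 18 mm across, 8 mm high; origin and axes as foot_face. The rubber gives 1 mm per 4 N, 4 mm at most. A nipped blade drags, when drawn, with roughly the nipping force. Just dragging is about 1 to 8 N: the knob turned 0.08 to 0.62 rad past the first touch. Over 20 N the blade is jammed.
- knob_grip (a point): Middle of the knob, on its axis, 73 mm square above the gap point; z is the axis, out of the slope; turns with the knob. Black fluted cylinder, 42 mm in diameter, 28 mm high (14 above and below this point), red line on top. Its foot is 7 mm above the top plate, over a collar 38 mm across; free all round for the fingers. It keeps its height as it turns.
- adjust_knob (a joint): Turn of the knob, rad, 0 to 4.5. Grows clockwise (seen from outside, looking down its axis onto the slope) and lowers the foot: gap = 15 mm - 3.183 mm per rad (20 mm a turn), so the foot touches a 6 mm blade at 2.83 rad. Starts at 0.4 to 1.1, so it takes two or more grasps. Turning takes 0.06 N m; it stays where it is left.
- gauge_6mm: Gap gauge, loose, 0.15 to 0.26 kg: orange handle 90 mm long, 26 wide, 34 high, and, flush with its underside and sides, a steel blade 90 mm long, 26 wide, 6 thick. Origin: centre of the handle's underside; x along the blade to its tip (handle -45 to 45, blade 45 to 135 mm), z up. Starts in the tray, blade about to +y. Centre of mass at x = 30. In use the foot stands 20 to 45 mm behind the tip.
- gauge_6mm_middle (a point): Middle of the 6 mm gauge's length, on its underside, at x = 45 mm of the gauge. The blade's last 10 mm taper from above to 2 mm at the tip. When the gauge lies on the slope against the ledge, one finger comes down over the 6 mm high ledge: grip the 34 mm high handle with the fingertips 8 mm or more above its underside.
- gauge_10mm: The other gauge, blue handle, blade 10 mm thick, otherwise of the same shape and axes; beside the first in the tray, on either side of it. Not needed: leave it.
- tray: Grey shallow tray, fixed, 240 x 240 mm outside, walls 5 mm thick and 12 high, floor 5 mm above the bench. Origin: centre of its underside. The gauges lie side by side along its y axis, 100 mm apart (handle centres at about x = -50 and 50 mm, y = -45). The 6 mm gauge must lie flat on its floor again at the end.
- screwdriver: Bystander: screwdriver with green handle, 170 mm long, lying on the bench.
- multimeter: Bystander: grey hand-held meter, 160 x 78 x 36 mm.
- solder_reel: Bystander: aluminium reel standing upright, 64 mm across, 50 mm high.
- cutters: Bystander: side cutters with red handles, 165 mm long, 12 mm high.
- spare_board: Bystander: green circuit board 90 x 130 mm, about 13 mm high over its parts.
- parts_bin: Bystander: yellow open bin 100 x 150 x 55 mm.
Not all that is in view belongs to the job. Of the things that look like the gauge_6mm, the smaller one is meant.

How it is judged:
On the way, in this order (a step that is already met when the one before it is completed fails the run):
1. the 6 mm gauge's blade lies flat on the black plate under the raised foot, let go, the foot not yet touching it (x of gap in the frame of gauge_6mm between 0.072 and 0.132 m and y of gap in the frame of gauge_6mm between -0.012 and 0.012 m and z of gap in the frame of gauge_6mm between -0.004 and 0.004 m and angle between the z axis of gauge_6mm and the z axis of gap, either way round below 0.08 rad and contact force between the fingers and anything else below 0.1 N and contact force between foot and gauge_6mm below 0.3 N), for 0.2 s.
2. hands off, the foot nips the blade with 0.8 to 9 N (x of gap in the frame of gauge_6mm between 0.072 and 0.132 m and y of gap in the frame of gauge_6mm between -0.012 and 0.012 m and z of gap in the frame of gauge_6mm between -0.004 and 0.004 m and angle between the z axis of gauge_6mm and the z axis of gap, either way round below 0.08 rad and contact force between foot and gauge_6mm between 0.8 and 9 N and contact force between the fingers and anything else below 0.1 N), for 0.3 s.
3. the gauge is drawn clear of the foot and the setting is kept (foot 3.6 to 6.1 mm above the plate) (distance between gap and gauge_6mm above 0.16 m and z of foot_face in the frame of gap between 0.0036 and 0.0061 m), for 0.1 s.
At the end, for the whole second after the job is handed in: The 6 mm gauge lies flat on the tray's floor (middle of its length within 100 mm of the tray's centre both ways, underside at most 4.5 mm off the floor, tilt under 0.04 rad), at rest and released, and the foot's face stands 3.6 to 6.1 mm above the black plate (x of gauge_6mm_middle in the frame of tray between -0.1 and 0.1 m and y of gauge_6mm_middle in the frame of tray between -0.1 and 0.1 m and z of gauge_6mm in the frame of tray between 0.002 and 0.0095 m and angle between gauge_6mm's own z axis and vertical below 0.04 rad and z of foot_face in the frame of gap between 0.0036 and 0.0061 m and linear speed of gauge_6mm below 0.02 m/s); the robot touches nothing.
It fails at once if the blade is jammed under the foot (over 20 N) (contact force between foot and gauge_6mm above 20 N).
It fails at once if the blue gauge is moved by more than 20 mm (distance of gauge_10mm from where it was at the start of the episode above 0.02 m).
It fails at once if a bystander on the bench is moved by more than 25 mm (distance of any of screwdriver, multimeter, solder_reel, cutters, spare_board, parts_bin from where it was at the start of the episode above 0.025 m).
It also fails if it takes over 72 s, if anything falls off the work surface, if the arm or the gripper's body presses on something with over 40 N, if the wrist force passes 120 N, or if a joint passes its speed limit or range.

## Working session

There is one attempt and no reset: what is moved stays moved. The work goes in short steps, Python scripts to look and compute and a tool call to move; the robot and the scene stay as the last step left them, time stands still between calls to the robot, and variables do not carry over. Pictures are saved under pics/ and viewed, and the job is handed in when it is done.

Besides the shell and the picture viewer there is one more tool, called after "Emit:" by a JSON object that holds its "op" and its "data". play_rows: Moves the arm, as the interface text tells. Its arguments: {"type":"object","properties":{"series":{"type":"array"},"force":{"type":"number"}},"required":["series"]}

```bash
mkdir -p pics
python3 - <<'E'
from bench import *
import cv2
print(get_state())
for n in("side","top"):
    d=get_image(n); cv2.imwrite(f"pics/{n}0.png",cv2.cvtColor(d["frame"],cv2.COLOR_RGB2BGR))
    print(n,d["fx"],d["fy"],d["cx"],d["cy"],d["D"],d["R"],d["t"])
E
```

```text
{'time': 0.0, 'joint_positions': array([-1.17490842,  0.32181411, -0.07006892,  1.45167978,  0.02261472,
        1.37078847, -0.05691686]), 'qd': array([ 2.43896912e-03, -1.58849046e-03, -7.18130226e-05,  1.45339014e-03,
       -1.37445529e-03,  7.66361042e-04,  5.88451330e-04]), 'joint_torque': array([-3.97082840e-04, -4.91283417e+01, -4.04274585e-01, -3.12532425e+01,
       -6.41271682e-02,  4.35580546e-02,  1.81340756e-04]), 'position': array([0.24203159, 0.60266232, 0.22146477]), 'tool_rot': array([-5.96025986e-01, -3.08428455e+00,  2.96428764e-03]), 'ft_force': array([ 0.02756598,  0.60737391, -0.11538506]), 'torque': array([-0.01204071,  0.02171608, -0.00079453]), 'grip_width': 0.9982700119251309}
side 435.05454092312254 435.05454092312254 255.32139588204055 190.00157120466494 [-0.11642775  0.          0.          0.          0.        ] [[ 0.79757845 -0.6031805   0.00647298]
 [-0.4356583  -0.58342151 -0.68543503]
 [ 0.41721752  0.5438682  -0.72810502]] [-0.32435727  0.30746734  1.340365  ]
top 407.89336894911554 407.89336894911554 256.3525783128912 191.27945300691067 [-0.07570793  0.          0.          0.          0.        ] [[ 0.01337425 -0.9999018   0.00418538]
 [-0.9979229  -0.01361134 -0.06296515]
 [ 0.06301594 -0.00333457 -0.99800695]] [0.06399573 0.44497557 1.37029587]
```

View pics/side0.png

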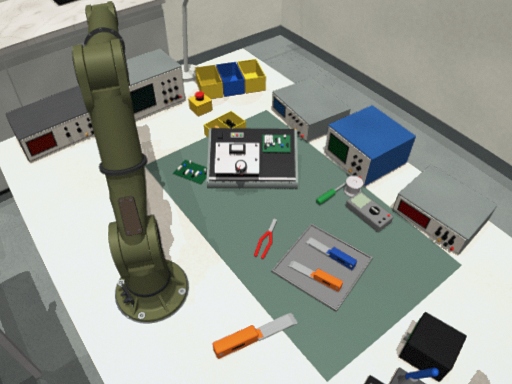

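View pics/top0.png

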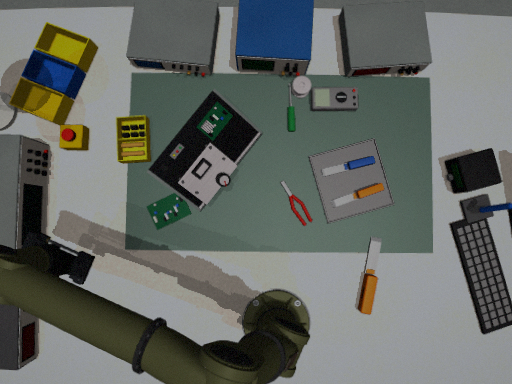

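Candidates for the 6 mm gauge are the small orange-handled gauge in the tray (top 358,194), the large orange gauge on the bench (top 370,278) and the blue one in the tray (350,165). The small orange one in the tray fits the description, so I'm checking it in close crops.

```bash
cat > h.py <<'E'
import numpy as np, cv2
from bench import *
from scipy.spatial.transform import Rotation as Rn
def cam(n):
    d=get_image(n); d["K"]=np.array([[d["fx"],0,d["cx"]],[0,d["fy"],d["cy"]],[0,0,1.]]);
    d["D"]=np.array(d["D"],float);d["R"]=np.array(d["R"]);d["t"]=np.array(d["t"]);return d
def proj(d,X):
    X=np.atleast_2d(np.asarray(X,float))
    return cv2.projectPoints(X,cv2.Rodrigues(d["R"])[0],d["t"],d["K"],d["D"])[0].reshape(-1,2)
def ray(d,uv):
    p=cv2.undistortPoints(np.array(uv,float).reshape(-1,1,2),d["K"],d["D"]).reshape(-1,2)
    dirs=np.c_[p,np.ones(len(p))]@d["R"]; return -d["R"].T@d["t"],dirs
def onz(d,uv,z):
    c,r=ray(d,uv); return c+r*((z-c[2])/r[:,2])[:,None]
def crop(d,name,x0,y0,x1,y1,s,dots=[],f=None):
    im=cv2.cvtColor(d["frame"],cv2.COLOR_RGB2BGR)[y0:y1,x0:x1]
    im=cv2.resize(im,None,fx=s,fy=s,interpolation=cv2.INTER_CUBIC)
    for k,(u,v) in enumerate(dots): cv2.circle(im,(int((u-x0+.5)*s),int((v-y0+.5)*s)),2,(255,0,255),-1)
    cv2.imwrite(f"pics/{name}.png",im)
E
python3 - <<'E'
from h import *
d=cam("top"); crop(d,"t1",300,130,400,230,6); crop(d,"t2",140,85,270,215,6-1)
d=cam("side"); crop(d,"s1",265,215,380,310,6); crop(d,"s2",195,115,310,195,6)
E
```

```text
(no output)
```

View pics/t1.png

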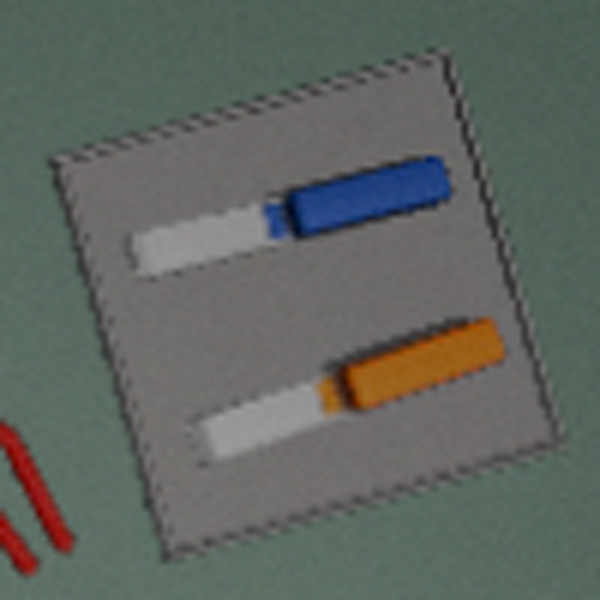

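View pics/t2.png

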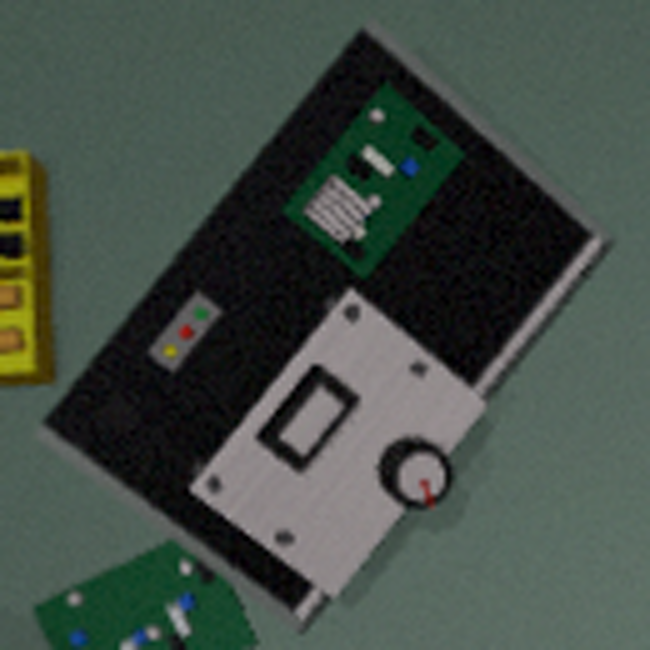

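View pics/s1.png

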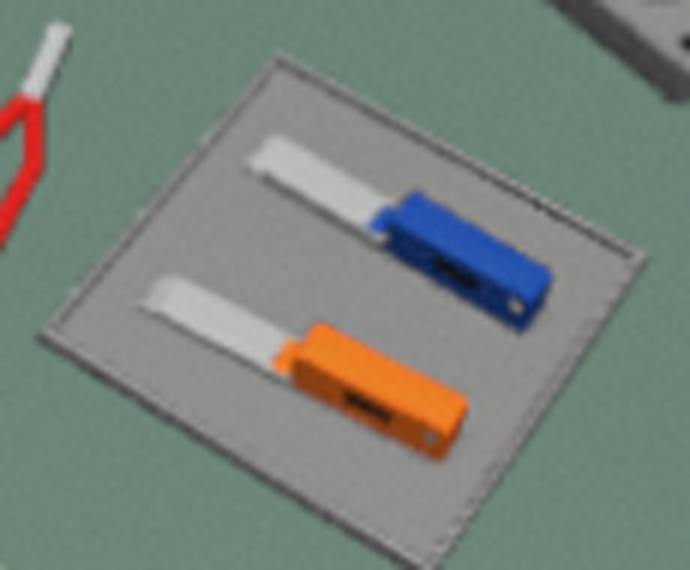

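View pics/s2.png

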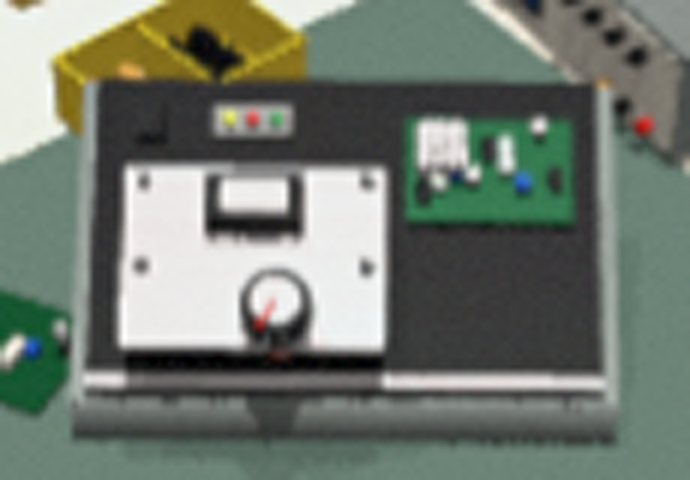

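```bash
cat > fit.py <<'E'
from h import *
from scipy.optimize import least_squares
T=cam("top");S=cam("side")
def px(l,s,x0,y0): return (np.array(l,float)+.5)/s-.5+[x0,y0]
P=np.array([[101,-65,52],[-17,-65,52],[101,95,52],[-17,95,52],[0,0,87]])/1e3
ut=px([(350,288),(486,405),(190,490),(335,597),(425,474)],5,140,85)
us=px([(386,168),(384,349),(125,165),(118,347),(276,297)],6,195,115)
def gapT(p):
    R=Rn.from_euler('z',p[3]).as_matrix()@Rn.from_euler('y',-np.radians(25)).as_matrix()
    return R,np.array(p[:3])
def f(p):
    R,t=gapT(p);X=P@R.T+t
    return np.r_[(proj(T,X)-ut).ravel(),(proj(S,X)-us).ravel()]
r=least_squares(f,[0.6,0.2,0.08,0.8]);print(r.x,np.degrees(r.x[3]));print(r.fun.reshape(-1,2).round(2))
# console corners
ct=px([(365,30),(43,425),(607,237),(303,625)],5,140,85)
for uv,z in zip(ct,[.136,.136,.045,.045]): print(onz(T,[uv],z).round(4))
# gauge : top t1
# tray
tt=px([(55,160),(443,52),(560,437),(168,557)],6,300,130); W=onz(T,tt,.012); print("tray",W.round(4),W.mean(0),np.linalg.norm(np.diff(W,axis=0),axis=1))
st=px([(278,55),(645,258),(432,568),(42,335)],6,265,215); W=onz(S,st,.012); print("tray side",W.round(4),W.mean(0))
# gauge
G=np.array([[-45,-13,34],[-45,13,34],[135,13,2],[135,-13,2],[45,13,6],[45,-13,6]])/1e3
E
python3 fit.py
python3 - <<'E'
from h import *
T=cam("top");S=cam("side"); crop(T,"t3",328,175,392,210,12); crop(S,"s3",285,255,347,297,12)
E
```

```text
[0.49279096 0.20106188 0.05587179 0.9219348 ] 52.82297285150303
[[ 0.04 -0.16]
 [ 0.65 -0.45]
 [-0.17  0.03]
 [-0.12  0.5 ]
 [-0.77  0.46]
 [ 0.06 -0.1 ]
 [ 0.35 -0.21]
 [ 0.06  0.2 ]
 [ 0.11 -0.11]
 [ 0.04  0.35]]
[[0.7531 0.2129 0.136 ]]
[[0.4995 0.4085 0.136 ]]
[[0.6415 0.0572 0.045 ]]
[[0.3788 0.2552 0.045 ]]
tray [[ 0.5668 -0.1078  0.012 ]
 [ 0.6334 -0.3322  0.012 ]
 [ 0.4123 -0.3985  0.012 ]
 [ 0.3416 -0.1731  0.012 ]] [ 0.4885415  -0.25290966  0.012     ] [0.23403983 0.23076212 0.23616254]
tray side [[ 0.5654 -0.1102  0.012 ]
 [ 0.631  -0.3383  0.012 ]
 [ 0.4071 -0.4019  0.012 ]
 [ 0.3375 -0.177   0.012 ]] [ 0.4852546  -0.25684414  0.012     ]
```

View pics/t3.png

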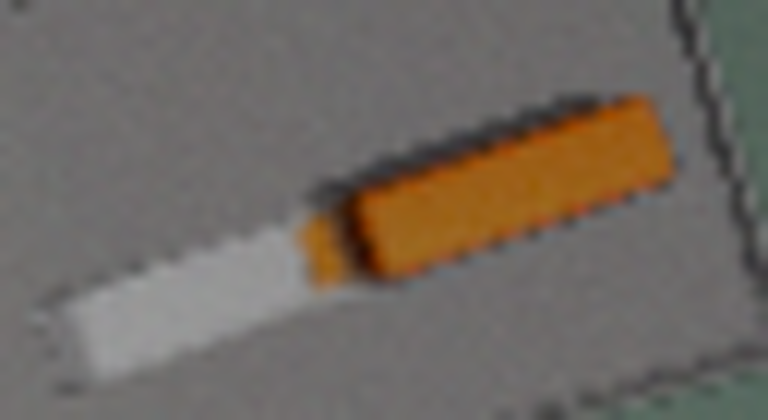

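View pics/s3.png

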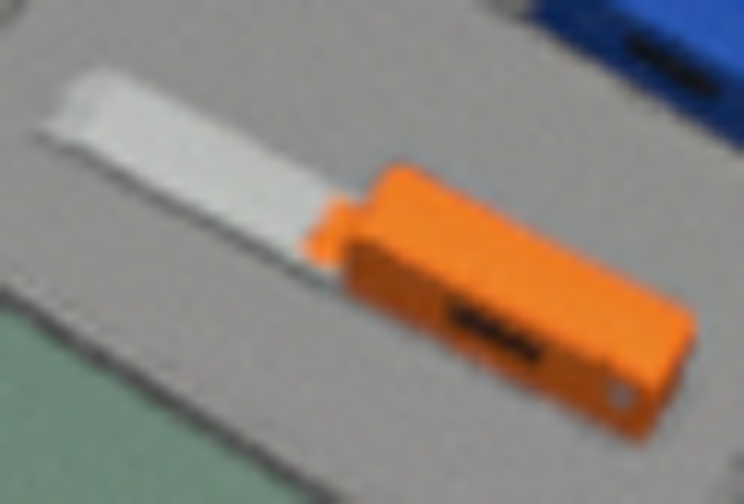

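```bash
cat >> fit.py <<'E'
print('gauge')
G=np.array([[-45,-13,34],[-45,13,34],[135,13,2],[135,-13,2]])/1e3
# which side: x along blade (image left =+y world), y=90ccw -> image down(-x world)
gt=px([(648,95),(678,182),(72,388),(42,310)],12,328,175)
gs=px([(695,318),(650,398),(38,130),(88,66)],12,285,255)
def F(p):
    R=Rn.from_euler('z',p[2]).as_matrix();return G@R.T+[p[0],p[1],.005]
for w in(1,0),(0,1),(1,1):
    r=least_squares(lambda p:np.r_[w[0]*(proj(T,F(p))-gt).ravel(),w[1]*(proj(S,F(p))-gs).ravel()],[0.42,-0.3,1.57+.3])
    print(r.x,np.degrees(r.x[2]),r.fun.reshape(-1,2).round(2).tolist())
E
python3 fit.py | sed -n '/gauge/,$p'
```

```text
gauge
[ 0.45119041 -0.31474127  1.91978112] 109.99535554616891 [[0.53, -0.24], [0.68, -0.21], [-0.57, 0.56], [-0.64, -0.12], [0.0, -0.0], [0.0, -0.0], [0.0, 0.0], [0.0, 0.0]]
[ 0.44810097 -0.31429227  1.89608243] 108.63752097557001 [[0.0, 0.0], [0.0, 0.0], [-0.0, 0.0], [-0.0, -0.0], [0.22, 0.35], [0.1, -0.17], [-0.17, -0.0], [-0.17, -0.22]]
[ 0.4496665  -0.31441698  1.90871094] 109.36108111224357 [[0.53, 0.34], [0.6, 0.4], [-0.85, 0.6], [-0.84, -0.11], [0.65, -0.05], [0.63, -0.52], [-0.0, 0.17], [-0.09, -0.1]]
```

```bash
cat > plan.py <<'E'
from h import *
G=np.array([0.493,0.201,0.056]);YAW=52.8
Rg=Rn.from_euler('z',YAW,degrees=True).as_matrix()@Rn.from_euler('y',-25,degrees=True).as_matrix()
def tool(z,y):
    z=np.array(z,float);z/=np.linalg.norm(z);y=np.array(y,float);y-=z*(y@z);y/=np.linalg.norm(y);return np.c_[np.cross(y,z),y,z]
def down(psi): return tool([0,0,-1],[np.cos(np.radians(psi)),np.sin(np.radians(psi)),0])
def slope(a): # tool into slope, y at angle a from gap x (toward gap y)
    return Rg@tool([0,0,-1],[np.cos(np.radians(a)),np.sin(np.radians(a)),0])
def g(p): return Rg@(np.array(p,float)/1e3)+G
def go(p,R,base=None):
    s=get_state();R0=Rn.from_rotvec(s["tool_rot"]).as_matrix();p0=s["position"]
    if base is not None:p0,R0=base
    sh=R0.T@(np.array(p)-p0);rv=np.degrees(Rn.from_matrix(R0.T@R).as_rotvec())
    n=max(np.linalg.norm(sh)/.0417,np.linalg.norm(rv)/7.16)
    print("shift",sh.round(4).tolist(),"rot",rv.round(2).tolist(),"rows",round(n,1));return np.array(p),R
def st():
    s=get_state();R0=Rn.from_rotvec(s["tool_rot"]).as_matrix()
    print("t",round(s["time"],2),"p",s["position"].round(4),"F",s["ft_force"].round(2),"w",round(s["grip_width"],3),"q",s["joint_positions"].round(2))
    print(" in gap mm:",((s["position"]-G)@Rg*1e3).round(1),"toolz.n",(-R0[:,2]@Rg[:,2]).round(4),"y yaw",np.degrees(np.arctan2(R0[1,1],R0[0,1])).round(2))
E
python3 - <<'E'
from plan import *
st()
go([.42,.42,.32],down(50)); go([.55,.0,.30],down(30)); go([.4447,-.3003,.13],down(19.4))
E
```

```text
t 0.5 p [0.2422 0.6032 0.2225] F [-0.62  0.33 -0.15] w 1.001 q [-1.17  0.32 -0.07  1.45  0.02  1.37 -0.06]
 in gap mm: [223.3 442.9  79.6] toolz.n 0.9063 y yaw 68.13
shift [-0.2333, -0.1037, -0.0974] rot [0.0, 0.0, 18.13] rows 6.6
shift [-0.5104, -0.4451, -0.0774] rot [0.0, 0.0, 38.13] rows 16.3
shift [-0.5245, -0.763, 0.0926] rot [0.0, 0.0, 48.73] rows 22.3
```

Emit:
{"op": "play_rows", "data": {"series": [60,-0.117,-0.052,-0.097,0,0,9,60,-0.233,-0.104,-0.097,0,0,18,60,-0.233,-0.104,-0.097,0,0,18,60,-0.233,-0.104,-0.097,0,0,18,60,-0.233,-0.104,-0.097,0,0,18,60,-0.233,-0.104,-0.097,0,0,18,60,-0.51,-0.445,-0.077,0,0,38,60,-0.51,-0.445,-0.077,0,0,38,60,-0.51,-0.445,-0.077,0,0,38,60,-0.51,-0.445,-0.077,0,0,38], "force": 30}}

```text
time: 1.33
position: [0.4566, 0.277, 0.3077]
tool_rot: [1.574, 2.719, 0.001]
ft_force: [1.5, 0.7, 0.4]
grip_width: 0.603
```

Run:
```python
from plan import *
st()
go([.55,.0,.30],down(30)); go([.4447,-.3003,.13],down(19.4))
```

```text
t 1.33 p [0.4566 0.277  0.3077] F [1.45 0.69 0.36] w 0.603 q [-0.82  0.04  0.23  1.61 -0.01  1.49 -0.06]
 in gap mm: [141.3  74.9 211.8] toolz.n 0.9067 y yaw 29.87
shift [-0.2867, -0.057, 0.0075] rot [0.05, -0.02, -0.13] rows 7.0
shift [-0.4947, -0.298, 0.1773] rot [0.05, -0.02, 10.47] rows 14.5
```

Emit:
{"op": "play_rows", "data": {"series": [60,-0.287,-0.057,0.007,0,0,0,60,-0.287,-0.057,0.007,0,0,0,60,-0.287,-0.057,0.007,0,0,0,60,-0.287,-0.057,0.007,0,0,0,60,-0.287,-0.057,0.007,0,0,0,60,-0.287,-0.057,0.007,0,0,0,60,-0.495,-0.298,0.177,0,0,10.5,60,-0.495,-0.298,0.177,0,0,10.5,60,-0.495,-0.298,0.177,0,0,10.5,60,-0.495,-0.298,0.177,0,0,10.5]}}

```text
time: 2.17
position: [0.4981, -0.1042, 0.2283]
tool_rot: [1.81, 2.567, 0.002]
ft_force: [0.6, -0.6, 0.2]
grip_width: 0.602
```

Run:
```python
from plan import *
st()
go([.4447,-.3003,.10],down(19.4))
```

```text
t 2.17 p [ 0.4981 -0.1042  0.2283] F [ 0.6  -0.62  0.23] w 0.602 q [-0.43  0.    0.59  1.81 -0.    1.33  0.5 ]
 in gap mm: [-144.7 -188.6  257.6] toolz.n 0.9067 y yaw 19.61
shift [-0.1668, -0.1163, 0.1282] rot [0.07, -0.0, 0.21] rows 5.8
```

Emit:
{"op": "play_rows", "data": {"series": [60,-0.167,-0.116,0.06,0,0,0,60,-0.167,-0.116,0.06,0,0,0,60,-0.167,-0.116,0.06,0,0,0,60,-0.167,-0.116,0.128,0,0,0,60,-0.167,-0.116,0.128,0,0,0,60,-0.167,-0.116,0.128,0,0,0,60,-0.167,-0.116,0.128,0,0,0,60,-0.167,-0.116,0.128,0,0,0]}}

```text
time: 2.83
position: [0.4433, -0.2998, 0.0991]
tool_rot: [-1.814, -2.561, 0.003]
ft_force: [0.3, -0.2, 0.5]
grip_width: 0.602
```

Run:
```python
from plan import *
st()
T=cam("top");S=cam("side"); crop(T,"t4",310,150,410,225,6);crop(S,"s4",270,205,370,305,6)
go([.4447,-.3003,.016],down(19.4))
```

```text
t 2.83 p [ 0.4433 -0.2998  0.0991] F [ 0.35 -0.23  0.47] w 0.602 q [-0.15  0.22  0.78  1.91 -0.17  1.09  1.04]
 in gap mm: [-370.6 -263.2  220.3] toolz.n 0.9054 y yaw 19.39
shift [-0.0013, -0.0024, 0.0854] rot [0.06, 0.01, 0.26] rows 2.0
```

View pics/t4.png

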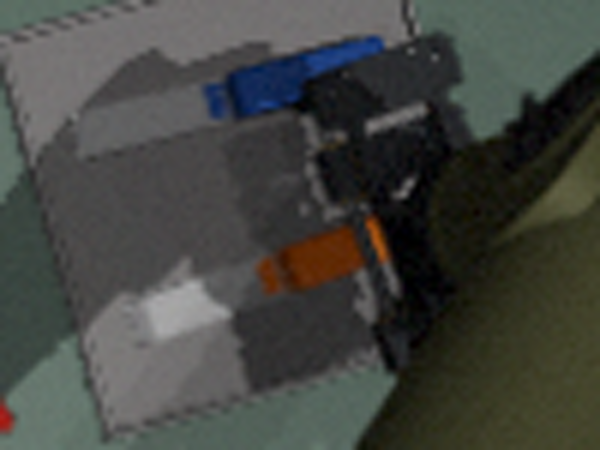

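View pics/s4.png

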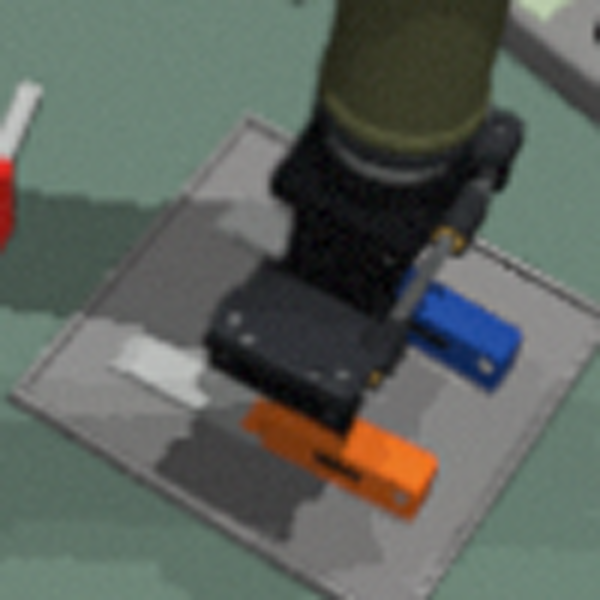

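Emit:
{"op": "play_rows", "data": {"series": [60,-0.001,-0.002,0.03,0,0,0,60,-0.001,-0.002,0.06,0,0,0,60,-0.001,-0.002,0.08,0,0,0,60,-0.001,-0.002,0.085,0,0,0,60,-0.001,-0.002,0.085,0,0,0,0,-0.001,-0.002,0.085,0,0,0,0,-0.001,-0.002,0.085,0,0,0,0,-0.001,-0.002,0.085,0,0,0,0,-0.001,-0.002,0.085,0,0,0,0,-0.001,-0.002,0.085,0,0,0], "force": 30}}

```text
time: 3.77
position: [0.4454, -0.3005, 0.0168]
tool_rot: [1.809, 2.565, 0.002]
ft_force: [2.7, 0.2, 1.4]
grip_width: 0.308
```

Run:
```python
from plan import *
st()
T=cam("top");S=cam("side"); crop(T,"t5",310,150,410,225,6);crop(S,"s5",270,205,370,305,6)
st()
```

```text
t 3.77 p [ 0.4454 -0.3005  0.0168] F [2.67 0.15 1.44] w 0.308 q [-0.1   0.35  0.74  1.97 -0.29  0.93  1.13]
 in gap mm: [-404.7 -265.3  145.5] toolz.n 0.9069 y yaw 19.63
t 3.87 p [ 0.4455 -0.3005  0.0168] F [1.61 1.34 4.57] w 0.295 q [-0.1   0.35  0.74  1.97 -0.29  0.93  1.13]
 in gap mm: [-404.6 -265.4  145.5] toolz.n 0.9069 y yaw 19.63
```

View pics/s5.png

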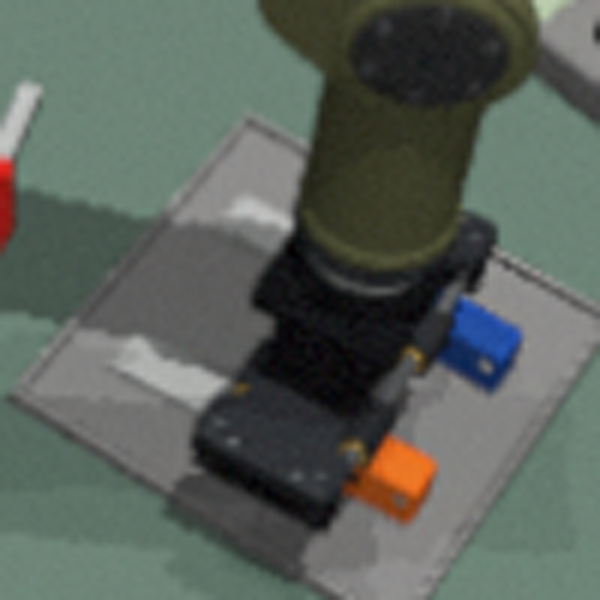

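Run:
```python
from plan import *
b=go([.4455,-.3005,.20],down(19.6)); b0=None
print(g([-1,-205,90]))
go([.55,-.10,.26],down(30));go(g([-1,-205,90]),slope(0))
```

```text
shift [-0.0002, 0.0005, -0.1832] rot [0.14, 0.07, 0.03] rows 4.4
[0.63274436 0.04603875 0.13714508]
shift [0.1534, 0.1664, -0.243] rot [0.14, 0.09, -10.37] rows 8.0
shift [0.2633, 0.2931, -0.1199] rot [-24.17, 7.35, -32.61] rows 9.9
```

Emit:
{"op": "play_rows", "data": {"series": [0,0,0,-0.02,0,0,0,0,0,0,-0.06,0,0,0,0,0,0,-0.1,0,0,0,0,0,0,-0.14,0,0,0,0,0.03,0.03,-0.17,0,0,-3,0,0.06,0.06,-0.2,0,0,-5,0,0.09,0.09,-0.22,0,0,-7,0,0.11,0.11,-0.24,0,0,-9,0,0.14,0.14,-0.24,0,0,-10,0,0.153,0.166,-0.24,0,0,-10]}}

```text
time: 4.7
position: [0.5467, -0.1021, 0.2575]
tool_rot: [1.579, 2.715, 0.004]
ft_force: [0.4, -1.1, -2.4]
grip_width: 0.295
```

Run:
```python
from plan import *
st();go(g([-1,-205,110]),slope(0))
```

```text
t 4.7 p [ 0.5467 -0.1021  0.2575] F [ 0.36 -1.07 -2.36] w 0.295 q [-0.44  0.11  0.63  1.66 -0.07  1.39  0.72]
 in gap mm: [-104.2 -226.1  270.9] toolz.n 0.9073 y yaw 29.64
shift [0.0829, 0.14, 0.1026] rot [-24.51, 5.07, -22.78] rows 4.7
```

Emit:
{"op": "play_rows", "data": {"series": [0,0.02,0.03,0.02,-5,1,-5,0,0.04,0.07,0.04,-10,2,-9,0,0.06,0.11,0.06,-15,3,-14,0,0.08,0.13,0.08,-20,4,-19,0,0.083,0.14,0.1,-24.5,5,-22.8,0,0.083,0.14,0.103,-24.5,5.1,-22.8,0,0.083,0.14,0.103,-24.5,5.1,-22.8,0,0.083,0.14,0.103,-24.5,5.1,-22.8,0,0.083,0.14,0.103,-24.5,5.1,-22.8]}}

```text
time: 5.45
position: [0.6285, 0.0367, 0.1545]
tool_rot: [0.94, 2.785, 0.614]
ft_force: [-0.1, 0.2, -2.3]
grip_width: 0.296
```

Run:
```python
from plan import *
st();go(g([-1,-205,42]),slope(0))
T=cam("top");S=cam("side"); crop(T,"t6",160,85,300,215,5);crop(S,"s6",195,75,335,195,5)
```

```text
t 5.45 p [0.6285 0.0367 0.1545] F [-0.12  0.22 -2.3 ] w 0.296 q [-0.37  0.18  0.53  1.87 -0.57  0.98  1.36]
 in gap mm: [  -2.7 -207.3  110. ] toolz.n 1.0 y yaw 52.71
shift [0.0024, 0.0018, 0.068] rot [-0.11, 0.09, -0.08] rows 1.6
```

View pics/s6.png

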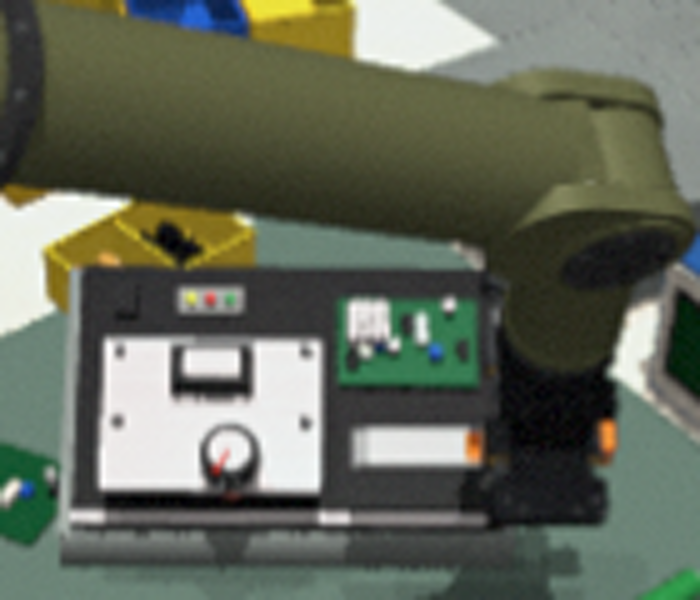

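View pics/t6.png

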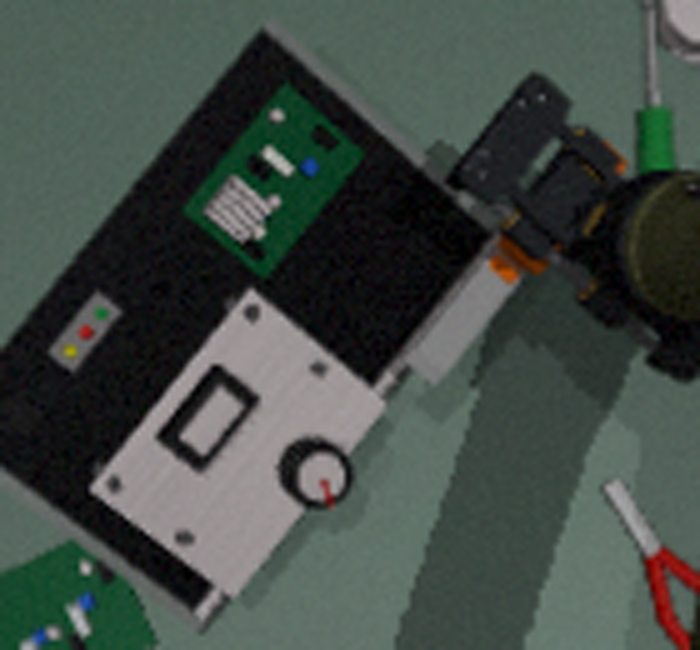

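Run:
```python
from plan import *
T=cam("top");S=cam("side")
s=get_state();p=(s["position"]-G)@Rg*1e3
pts=[[p[0]+sx,p[1]-15+gx,p[2]-11.8+z] for gx,z in((135,2),(125,6),(60,6)) for sx in(-13,13)]
pl=[[101,-65,52],[-17,-65,52],[101,95,52],[-17,95,52],[0,0,87]]
D=g(pts) if 0 else np.array([g(q) for q in pts+pl])
crop(T,"t7",200,120,310,200,7,proj(T,D));crop(S,"s7",210,130,320,190,7,proj(S,D))
```

```text
(no output)
```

View pics/t7.png

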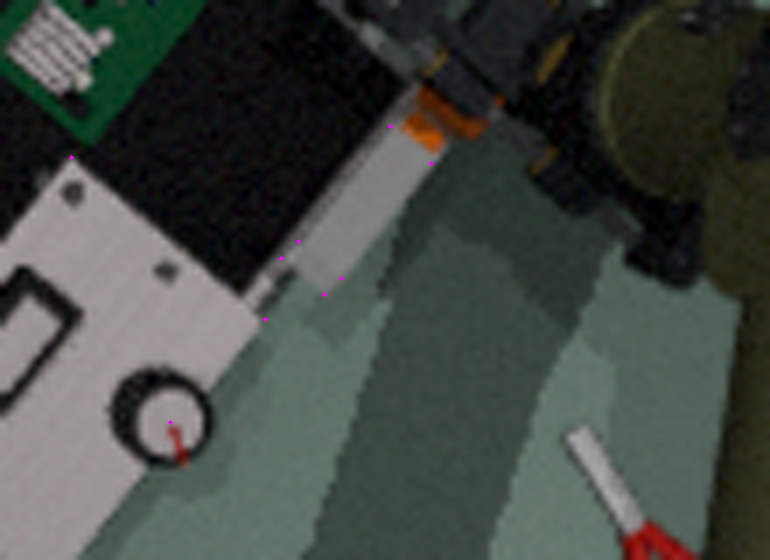

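View pics/s7.png

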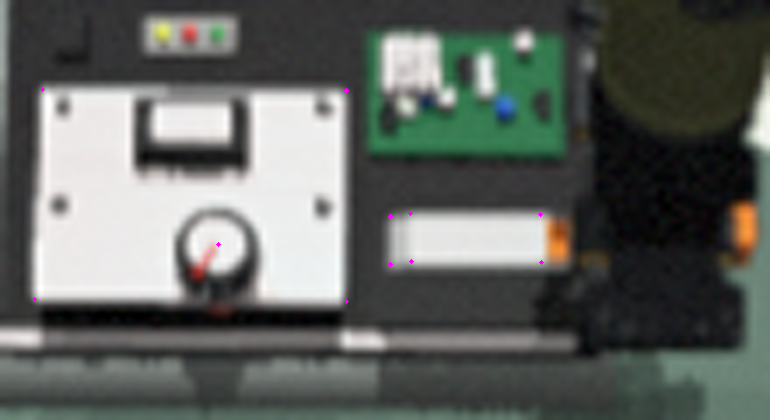

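Emit:
{"op": "play_rows", "data": {"series": [0,0.002,0.002,0.03,0,0,0,0,0.002,0.002,0.06,0,0,0,0,0.002,0.002,0.078,0,0,0,0,0.002,0.002,0.08,0,0,0,0,0.002,0.002,0.08,0,0,0,0,0.002,0.002,0.08,0,0,0]}}

```text
time: 6.15
position: [0.648, 0.0664, 0.0823]
tool_rot: [0.939, 2.786, 0.615]
ft_force: [0.3, -1.1, -1.8]
grip_width: 0.297
```

Run:
```python
from plan import *
st();go(g([-1,-150,20]),slope(0))
T=cam("top");S=cam("side"); crop(T,"t8",200,100,310,200,6);crop(S,"s8",210,110,320,200,6)
```

```text
t 6.15 p [0.648  0.0664 0.0823] F [ 0.34 -1.07 -1.78] w 0.297 q [-0.37  0.3   0.49  1.89 -0.69  0.86  1.43]
 in gap mm: [  -1.1 -204.8   29.5] toolz.n 1.0 y yaw 52.76
shift [0.0548, 0.0001, 0.0095] rot [-0.09, 0.04, -0.03] rows 1.3
```

View pics/s8.png

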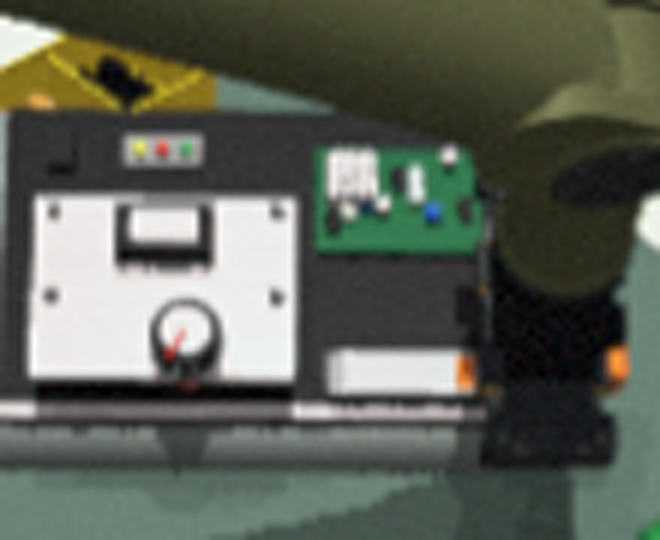

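Emit:
{"op": "play_rows", "data": {"series": [0,0.02,0,0.004,0,0,0,0,0.045,0,0.007,0,0,0,0,0.055,0,0.01,0,0,0,0,0.055,0,0.012,0,0,0,0,0.055,0,0.013,0,0,0,0,0.055,0,0.014,0,0,0]}}

```text
time: 6.75
position: [0.6084, 0.1042, 0.0693]
tool_rot: [0.939, 2.785, 0.615]
ft_force: [0.3, 0.9, -2.6]
grip_width: 0.294
```

Emit:
{"op": "play_rows", "data": {"series": [0,0,0,0.001,0,0,0,0,0,0,0.002,0,0,0,0,0,0,0.002,0,0,0]}}

```text
time: 7.0
position: [0.6079, 0.1051, 0.0662]
tool_rot: [0.94, 2.787, 0.614]
ft_force: [0.4, -0.1, -2.3]
grip_width: 0.298
```

Run:
```python
from plan import *
st()
```

```text
t 7.0 p [0.6079 0.1051 0.0662] F [ 0.43 -0.12 -2.27] w 0.298 q [-0.44  0.23  0.47  2.   -0.67  0.77  1.38]
 in gap mm: [  -1.9 -149.5   12.2] toolz.n 1.0 y yaw 52.73
```

Emit:
{"op": "play_rows", "data": {"series": [0,0,0,0.001,0,0,0,0,0,0,0.001,0,0,0]}}

```text
time: 7.17
position: [0.6079, 0.1052, 0.0661]
tool_rot: [0.94, 2.787, 0.615]
ft_force: [-4.8, -3.4, 3.1]
grip_width: 0.298
```

Emit:
{"op": "play_rows", "data": {"series": [0,0,0,0.001,0,0,0,0,0,0,0.001,0,0,0]}}

```text
time: 7.33
position: [0.608, 0.1052, 0.0661]
tool_rot: [0.94, 2.787, 0.617]
ft_force: [-9.7, -5.3, 11.5]
grip_width: 0.297
```

Run:
```python
from plan import *
st()
```

```text
t 7.33 p [0.608  0.1052 0.0661] F [-9.67 -5.31 11.48] w 0.297 q [-0.44  0.23  0.47  2.   -0.67  0.77  1.38]
 in gap mm: [  -1.9 -149.5   12. ] toolz.n 1.0 y yaw 52.71
```

Emit:
{"op": "play_rows", "data": {"series": [0,0,0,-0.004,0,0,0,0,0,0,-0.004,0,0,0,0,0.015,0,-0.004,0,0,0,0,0.03,0,-0.004,0,0,0,0,0.045,0,-0.004,0,0,0,0,0.0595,0,-0.004,0,0,0,0,0.0595,0,-0.003,0,0,0,0,0.0595,0,-0.002,0,0,0,0,0.0595,0,-0.002,0,0,0]}}

```text
time: 8.08
position: [0.5606, 0.1417, 0.0665]
tool_rot: [0.938, 2.787, 0.615]
ft_force: [0.0, -0.0, -3.2]
grip_width: 0.296
```

Run:
```python
from plan import *
st()
T=cam("top");S=cam("side"); crop(T,"t9",190,110,290,200,7);crop(S,"s9",200,130,310,200,7)
```

```text
t 8.08 p [0.5606 0.1417 0.0665] F [ 0.03 -0.   -3.19] w 0.296 q [-0.52  0.13  0.45  2.11 -0.6   0.7   1.26]
 in gap mm: [ -1.4 -89.7  12.2] toolz.n 1.0 y yaw 52.78
```

View pics/s9.png

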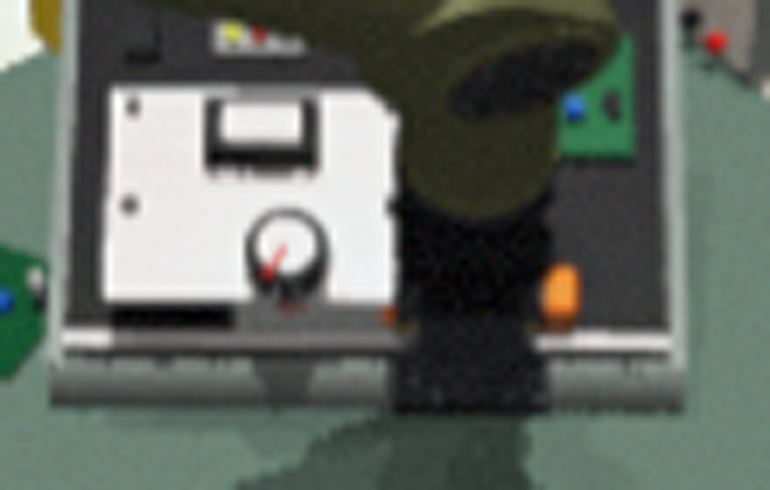

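Emit:
{"op": "play_rows", "data": {"series": [0,0,0,0.001,0,0,0,0,0,0,0.0005,0,0,0,55,0,0,0,0,0,0,55,0,0,0,0,0,0,55,0,0,0,0,0,0,55,0,0,0,0,0,0,55,0,0,-0.03,0,0,0,55,0,0,-0.07,0,0,0,55,0,0,-0.1,0,0,0,55,0,0,-0.1,0,0,0]}}

```text
time: 9.02
position: [0.5381, 0.1063, 0.164]
tool_rot: [0.938, 2.776, 0.622]
ft_force: [1.4, 0.0, 1.2]
grip_width: 0.547
```

Run:
```python
from plan import *
st()
T=cam("top");S=cam("side"); crop(T,"t10",190,110,290,200,7);crop(S,"s10",200,130,310,200,7)
for a in(-60,-30,0,30,60): go(g([0,0,140]),slope(a))
```

```text
t 9.02 p [0.5381 0.1063 0.164 ] F [1.4  0.04 1.15] w 0.547 q [-0.52 -0.08  0.48  2.08 -0.39  0.88  1.1 ]
 in gap mm: [  2.  -93.2 118.2] toolz.n 1.0 y yaw 52.74
shift [0.09, 0.0001, -0.0263] rot [0.07, 0.01, 59.99] rows 8.4
shift [0.09, 0.0001, -0.0263] rot [0.07, 0.03, 29.99] rows 4.2
shift [0.09, 0.0001, -0.0263] rot [0.06, 0.04, -0.01] rows 2.2
shift [0.09, 0.0001, -0.0263] rot [0.04, 0.06, -30.01] rows 4.2
shift [0.09, 0.0001, -0.0263] rot [0.03, 0.07, -60.01] rows 8.4
```

View pics/s10.png

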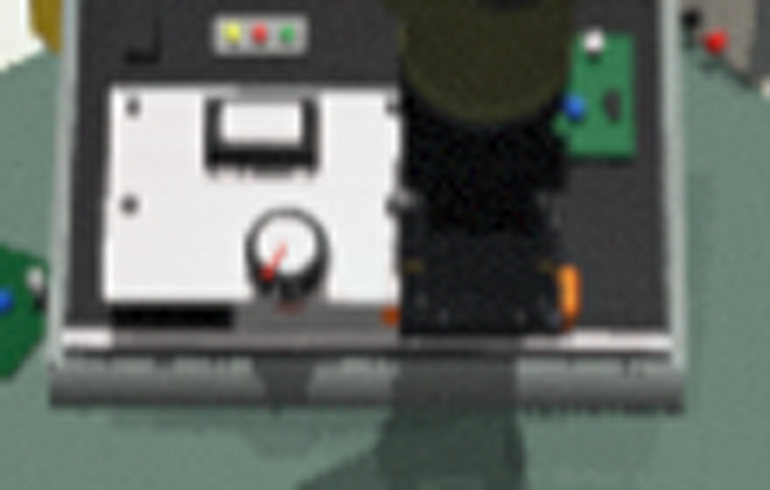

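View pics/t10.png

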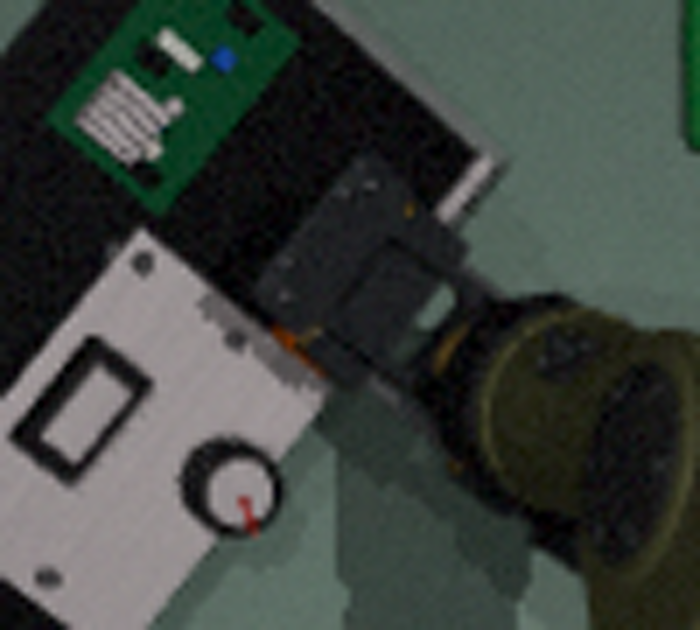

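Emit:
{"op": "play_rows", "data": {"series": [75,0.01,0,-0.026,0,0,-7,75,0.02,0,-0.03,0,0,-14,75,0.03,0,-0.03,0,0,-21,75,0.04,0,-0.03,0,0,-28,75,0.05,0,-0.03,0,0,-35,75,0.06,0,-0.03,0,0,-42,75,0.07,0,-0.03,0,0,-49,75,0.08,0,-0.03,0,0,-56,75,0.09,0,-0.026,0,0,-63,75,0.09,0,-0.026,0,0,-65], "force": 15}}

```text
time: 9.95
position: [0.4535, 0.1559, 0.1782]
tool_rot: [-0.68, 2.699, 0.386]
ft_force: [0.3, 0.4, 0.2]
grip_width: 0.754
```

Run:
```python
from plan import *
st()
T=cam("top");S=cam("side"); crop(T,"t11",180,110,280,200,7);crop(S,"s11",200,120,310,200,7)
go(g([0,0,100]),slope(65));go(g([0,0,62]),slope(65))
```

```text
t 9.95 p [0.4535 0.1559 0.1782] F [0.34 0.36 0.19] w 0.754 q [-0.6  -0.29  0.37  2.21 -0.22  0.89  1.96]
 in gap mm: [ -2.6   4.2 136.1] toolz.n 1.0 y yaw 120.34
shift [-0.0031, -0.0011, 0.0368] rot [0.05, -0.33, 0.03] rows 0.9
shift [-0.0033, -0.0011, 0.0748] rot [0.05, -0.33, 0.03] rows 1.8
```

View pics/s11.png

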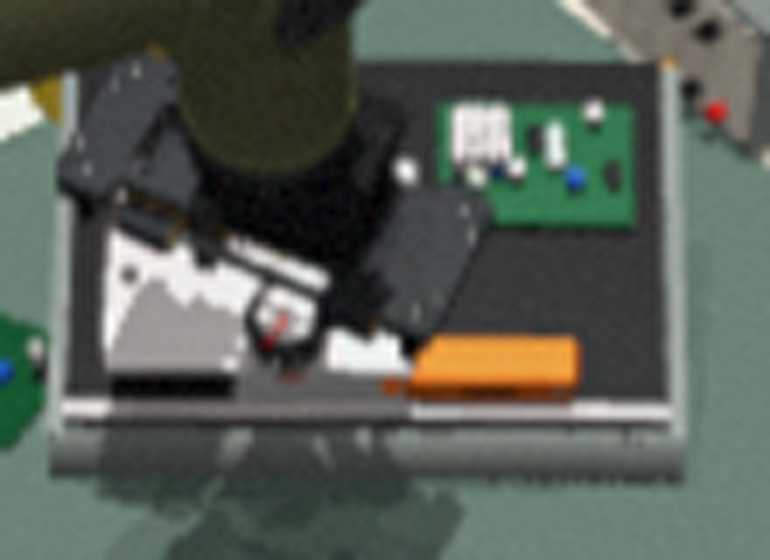

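View pics/t11.png

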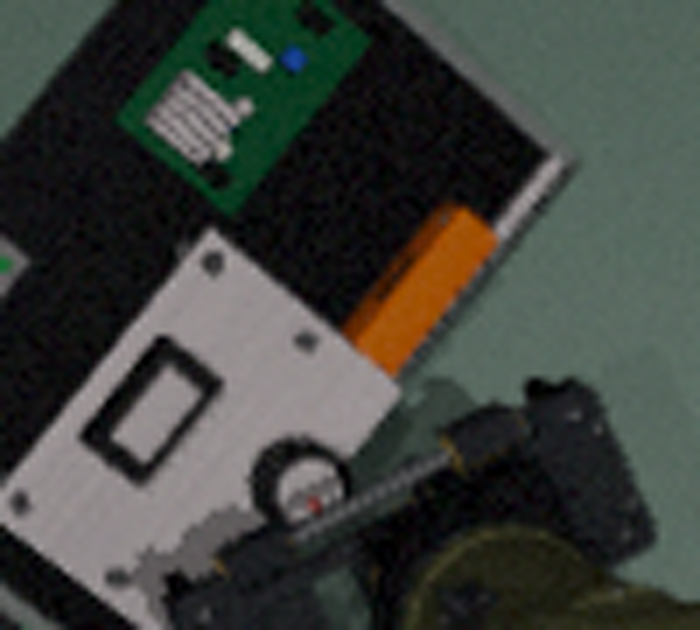

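Emit:
{"op": "play_rows", "data": {"series": [75,-0.003,-0.001,0.02,0,0,0,75,-0.003,-0.001,0.036,0,0,0,75,-0.003,-0.001,0.036,0,0,0,75,-0.003,-0.001,0.036,0,0,0]}}

```text
time: 10.38
position: [0.4676, 0.1662, 0.1477]
tool_rot: [-0.667, 2.702, 0.386]
ft_force: [-0.2, 0.8, 0.0]
grip_width: 0.752
```

Run:
```python
from plan import *
st()
go(g([0,0,62]),slope(65))
```

```text
t 10.38 p [0.4676 0.1662 0.1477] F [-0.2   0.78  0.03] w 0.752 q [-0.62 -0.22  0.4   2.22 -0.27  0.81  1.99]
 in gap mm: [ -0.3  -0.7 101.3] toolz.n 1.0 y yaw 119.81
shift [-0.0002, 0.0008, 0.0393] rot [0.01, -0.36, -0.09] rows 0.9
```

Emit:
{"op": "play_rows", "data": {"series": [75,0,0,0.015,0,0,0,75,0,0,0.03,0,0,0,75,0,0.001,0.039,0,0,0,75,0,0.001,0.039,0,0,0,75,0,0.001,0.039,0,0,0,0,0,0.001,0.039,0,0,0,0,0,0.001,0.039,0,0,0,0,0,0.001,0.039,0,0,0,0,0,0.001,0.039,0,0,0], "force": 15}}

```text
time: 11.13
position: [0.4781, 0.1803, 0.1146]
tool_rot: [-0.667, 2.697, 0.386]
ft_force: [0.7, 0.3, -0.4]
grip_width: 0.532
```

```bash
cat >> plan.py <<'E'
def tq():
    s=get_state();R0=Rn.from_rotvec(s["tool_rot"]).as_matrix();yg=R0[:,1]@Rg
    print(" tool torque",(R0.T@s["torque"]).round(4),"tool F",(R0.T@s["ft_force"]).round(2),"a=",np.degrees(np.arctan2(yg[1],yg[0])).round(2))
E
python3 - <<'E'
from plan import *
st();tq()
S=cam("side");crop(S,"s12",200,120,310,200,7);tq()
E
```

```text
t 11.13 p [0.4781 0.1803 0.1146] F [ 0.67  0.33 -0.43] w 0.532 q [-0.65 -0.14  0.41  2.24 -0.33  0.72  2.04]
 in gap mm: [ 1.7 -0.7 63.9] toolz.n 1.0 y yaw 119.87
 tool torque [0.0705 0.4715 0.0017] tool F [-0.52 -0.12  0.67] a= 64.97
 tool torque [-2.2345  0.1927  0.0874] tool F [-0.41 10.67 -3.92] a= 64.94
```

View pics/s12.png

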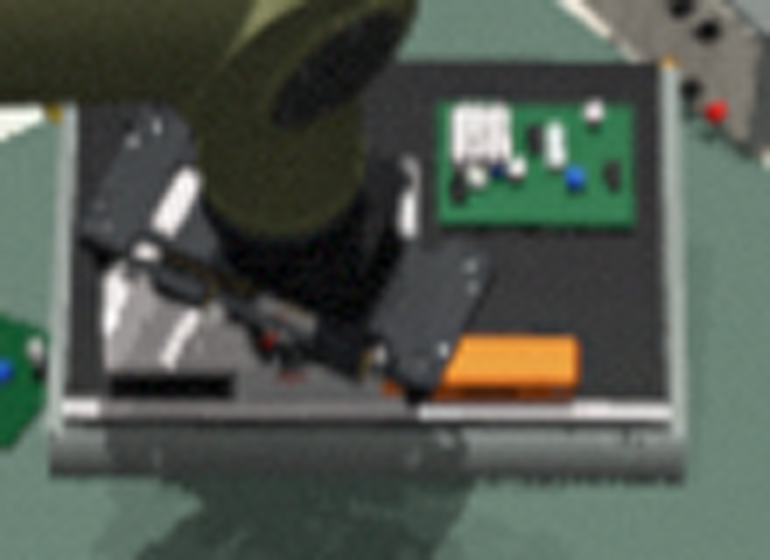

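Emit:
{"op": "play_rows", "data": {"series": [0,0,0.001,0.001,0,0,0,0,0,0.001,0.001,0,0,0,0,0,0.001,0.001,0,0,0]}}

```text
time: 11.43
position: [0.4773, 0.1819, 0.1147]
tool_rot: [-0.668, 2.698, 0.389]
ft_force: [-7.9, -3.1, 12.3]
grip_width: 0.477
```

Run:
```python
from plan import *
st();tq()
```

```text
t 11.43 p [0.4773 0.1819 0.1147] F [-7.89 -3.13 12.29] w 0.477 q [-0.65 -0.14  0.41  2.24 -0.34  0.72  2.04]
 in gap mm: [ 2.4  1.  63.7] toolz.n 1.0 y yaw 119.91
 tool torque [-0.6015  1.2961  0.0665] tool F [  3.15   3.42 -14.19] a= 64.97
```

Emit:
{"op": "play_rows", "data": {"series": [0,0,0.001,-0.002,0,0,0,0,0,0.001,-0.002,0,0,6,0,0,0.001,-0.002,0,0,12,0,0,0.001,-0.002,0,0,18,0,0,0.001,-0.002,0,0,24,0,0,0.001,-0.002,0,0,30]}}

```text
time: 11.93
position: [0.4772, 0.1812, 0.115]
tool_rot: [0.063, 2.842, 0.507]
ft_force: [4.3, 0.2, -5.4]
grip_width: 0.478
```

Run:
```python
from plan import *
st();tq()
```

```text
t 11.93 p [0.4772 0.1812 0.115 ] F [ 4.3   0.22 -5.36] w 0.478 q [-0.59 -0.14  0.36  2.24 -0.34  0.72  1.52]
 in gap mm: [ 1.9  0.6 64.1] toolz.n 1.0 y yaw 90.13
 tool torque [ 0.6556 -0.2601 -0.0631] tool F [-2.85 -1.66  6.03] a= 34.69
```

Emit:
{"op": "play_rows", "data": {"series": [0,0,0,0.001,0,0,6,0,0,0,0.001,0,0,12,0,0,0,0.001,0,0,18,0,0,0,0.001,0,0,24,0,0,0,0.001,0,0,30,0,0,0,0.001,0,0,36]}}

```text
time: 12.43
position: [0.4771, 0.1805, 0.1145]
tool_rot: [0.972, 2.78, 0.616]
ft_force: [-3.6, -5.7, 4.1]
grip_width: 0.479
```

Run:
```python
from plan import *
st();tq()
```

```text
t 12.43 p [0.4771 0.1805 0.1145] F [-3.63 -5.7   4.06] w 0.479 q [-0.53 -0.13  0.3   2.24 -0.36  0.72  0.9 ]
 in gap mm: [ 1.1  0.3 64. ] toolz.n 1.0 y yaw 51.31
 tool torque [ 1.3654 -0.26   -0.0446] tool F [-0.66 -4.4  -6.51] a= -1.35
```

Emit:
{"op": "play_rows", "data": {"series": [0,0,0,0,0,0,6,0,0,0,0,0,0,12,0,0,0,0,0,0,18,0,0,0,0,0,0,24,0,0,0,0,0,0,30]}}

```text
time: 12.85
position: [0.4766, 0.1801, 0.1142]
tool_rot: [1.717, 2.519, 0.668]
ft_force: [-4.1, -6.9, 5.6]
grip_width: 0.478
```

Run:
```python
from plan import *
st();tq()
```

```text
t 12.85 p [0.4766 0.1801 0.1142] F [-4.07 -6.87  5.56] w 0.478 q [-0.49 -0.13  0.26  2.23 -0.37  0.73  0.39]
 in gap mm: [ 0.5  0.5 63.9] toolz.n 1.0 y yaw 18.94
 tool torque [ 1.3868 -0.9474 -0.1167] tool F [-3.31 -3.7  -8.37] a= -31.36
```

Emit:
{"op": "play_rows", "data": {"series": [0,0,0,-0.001,0,0,6,0,0,0,-0.001,0,0,12,0,0,0,-0.001,0,0,18,0,0,0,-0.001,0,0,24,0,0,0,-0.001,0,0,25.5,0,0,0,-0.001,0,0,25.5]}}

```text
time: 13.35
position: [0.476, 0.18, 0.1141]
tool_rot: [-2.19, -2.049, -0.647]
ft_force: [-1.3, -4.4, -2.5]
grip_width: 0.479
```

Run:
```python
from plan import *
st();tq()
S=cam("side");crop(S,"s13",200,120,310,200,7);tq()
```

```text
t 13.35 p [0.476  0.18   0.1141] F [-1.35 -4.45 -2.54] w 0.479 q [-0.45 -0.13  0.22  2.23 -0.37  0.73 -0.05]
 in gap mm: [ 0.   0.9 64.1] toolz.n 1.0 y yaw -6.27
 tool torque [ 0.3307 -1.6895  0.069 ] tool F [-5.08 -1.42  0.49] a= -56.61
 tool torque [ 0.3989 -1.7999  0.0687] tool F [-5.62 -1.46  0.2 ] a= -56.53
```

View pics/s13.png

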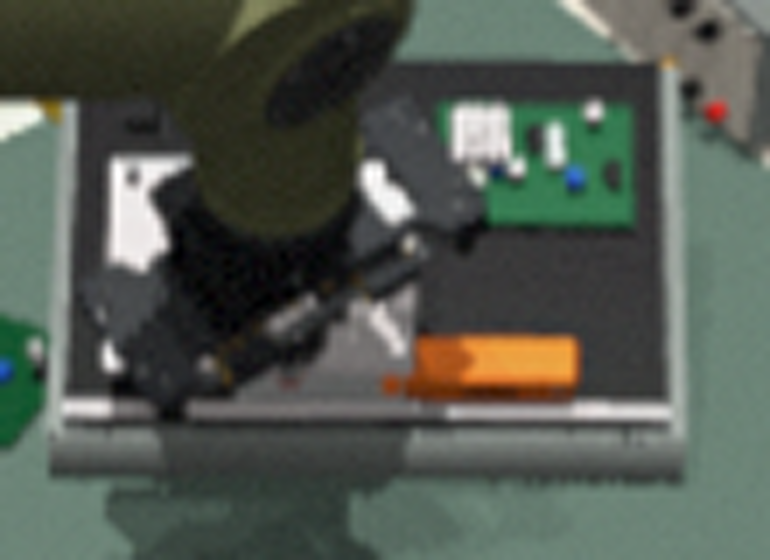

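Emit:
{"op": "play_rows", "data": {"series": [75,0,0,0,0,0,0,75,0,0,0,0,0,0,75,0,0,0,0,0,0,75,0,0,-0.03,0,0,0,75,0,0,-0.06,0,0,0,75,0,0,-0.06,0,0,0]}}

```text
time: 13.9
position: [0.4643, 0.1614, 0.1758]
tool_rot: [-2.188, -2.051, -0.665]
ft_force: [1.2, 0.8, 1.2]
grip_width: 0.731
```

Run:
```python
from plan import *
st();tq()
go(g([-3,-90,110]),slope(0));go(g([-3,-90,12.5]),slope(0))
```

```text
t 13.9 p [0.4643 0.1614 0.1758] F [1.18 0.81 1.21] w 0.731 q [-0.42 -0.24  0.22  2.2  -0.31  0.87 -0.1 ]
 in gap mm: [  6.3  -1.1 129.2] toolz.n 1.0 y yaw -6.34
 tool torque [ 0.1861 -0.4942 -0.0087] tool F [ 1.21  1.34 -0.51] a= -56.46
shift [-0.0569, 0.0689, 0.0195] rot [0.41, 0.06, -56.46] rows 7.9
shift [-0.0571, 0.0682, 0.117] rot [0.41, 0.06, -56.46] rows 7.9
```

Emit:
{"op": "play_rows", "data": {"series": [75,-0.007,0.009,0,0,0,-7,75,-0.014,0.017,0,0,0,-14,75,-0.021,0.026,0,0,0,-21,75,-0.028,0.034,0,0,0,-28,75,-0.035,0.043,0.005,0,0,-35,75,-0.043,0.052,0.01,0,0,-42,60,-0.05,0.06,0.015,0,0,-49,60,-0.057,0.069,0.02,0,0,-56,60,-0.057,0.069,0.02,0,0,-56.5,60,-0.057,0.069,0.02,0,0,-56.5]}}

```text
time: 14.73
position: [0.5322, 0.108, 0.1473]
tool_rot: [0.943, 2.788, 0.615]
ft_force: [0.2, -1.2, 0.9]
grip_width: 0.608
```

Run:
```python
from plan import *
st();tq()
T=cam("top");S=cam("side"); crop(T,"t14",180,110,280,200,7);crop(S,"s14",200,120,310,200,7)
go(g([-3,-90,50]),slope(0));go(g([-3,-90,13]),slope(0))
```

```text
t 14.73 p [0.5322 0.108  0.1473] F [ 0.25 -1.17  0.93] w 0.608 q [-0.5  -0.06  0.46  2.1  -0.41  0.86  1.12]
 in gap mm: [ -7.  -87.4 104. ] toolz.n 1.0 y yaw 52.58
 tool torque [0.5447 0.0593 0.0257] tool F [-0.9  -0.31 -1.17] a= -0.2
shift [-0.0033, 0.0039, 0.0543] rot [-0.12, -0.11, -0.14] rows 1.3
shift [-0.0033, 0.0039, 0.0913] rot [-0.12, -0.11, -0.14] rows 2.2
```

View pics/s14.png

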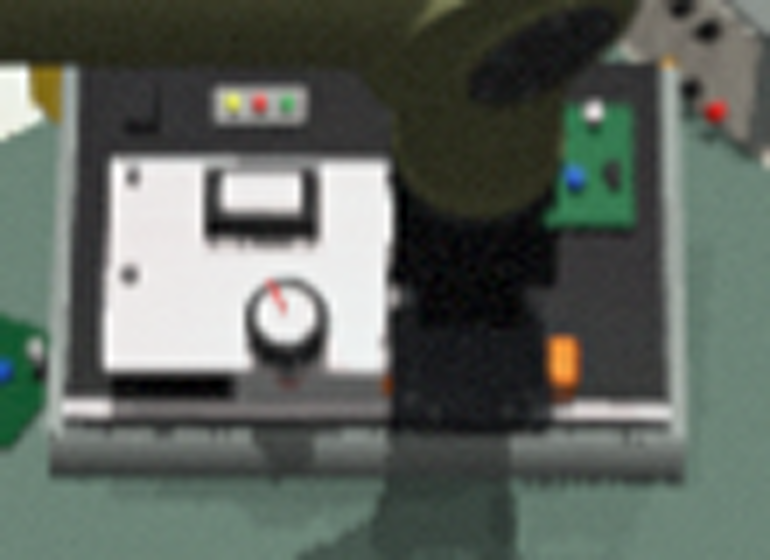

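View pics/t14.png

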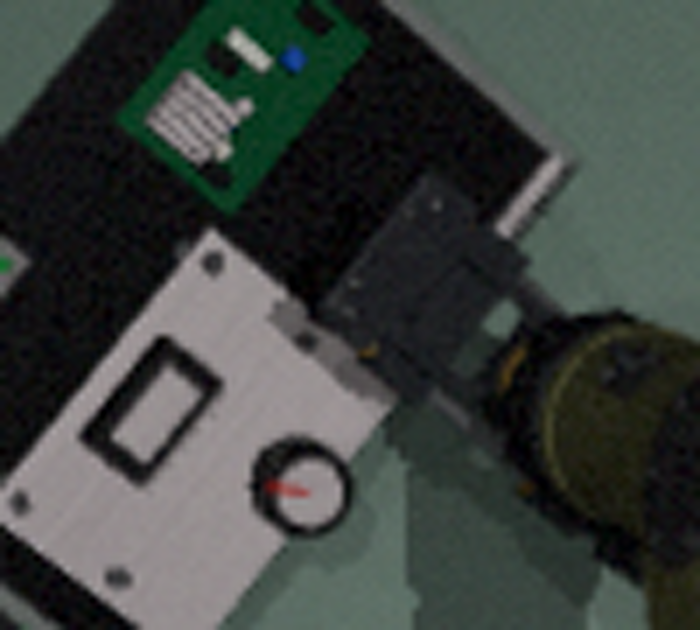

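Emit:
{"op": "play_rows", "data": {"series": [60,-0.003,0.004,0.03,0,0,0,60,-0.003,0.004,0.06,0,0,0,60,-0.003,0.004,0.085,0,0,0,60,-0.003,0.004,0.091,0,0,0,60,-0.003,0.004,0.091,0,0,0,60,-0.003,0.004,0.091,0,0,0]}}

```text
time: 15.33
position: [0.5599, 0.1393, 0.0674]
tool_rot: [0.939, 2.787, 0.616]
ft_force: [-0.6, -0.8, 0.3]
grip_width: 0.598
```

Run:
```python
from plan import *
st();tq()
go(g([-3.5,-90,13]),slope(0))
```

```text
t 15.33 p [0.5599 0.1393 0.0674] F [-0.57 -0.81  0.26] w 0.598 q [-0.51  0.13  0.45  2.11 -0.6   0.71  1.27]
 in gap mm: [ -3.1 -90.6  14. ] toolz.n 1.0 y yaw 52.73
 tool torque [ 0.4549 -0.0041  0.02  ] tool F [-0.04 -0.79 -0.65] a= -0.07
shift [0.0006, -0.0004, 0.001] rot [-0.11, -0.06, -0.07] rows 0.0
```

Grip gently, then a small tug.

Emit:
{"op": "play_rows", "data": {"series": [0,0,0,0,0,0,0,0,0,0,0,0,0,0,0,0,0,0,0,0,0,0,0,0,0,0,0,0,0,0,0,0,0,0,0,0,0,0,0,0,0,0], "force": 12}}

```text
time: 15.83
position: [0.5602, 0.1392, 0.0673]
tool_rot: [0.939, 2.787, 0.616]
ft_force: [-1.2, -1.4, 4.3]
grip_width: 0.298
```

Run:
```python
from plan import *
st();tq()
```

```text
t 15.83 p [0.5602 0.1392 0.0673] F [-1.21 -1.4   4.34] w 0.298 q [-0.51  0.13  0.45  2.11 -0.6   0.71  1.27]
 in gap mm: [ -3.  -90.9  13.9] toolz.n 1.0 y yaw 52.74
 tool torque [0.3853 0.1447 0.1104] tool F [ 0.12  0.15 -4.71] a= -0.05
```

Emit:
{"op": "play_rows", "data": {"series": [0,-0.001,0,0,0,0,0,0,-0.002,0,0,0,0,0,0,-0.003,0,0,0,0,0,0,-0.004,0,0,0,0,0]}}

```text
time: 16.17
position: [0.5604, 0.1392, 0.0671]
tool_rot: [0.937, 2.795, 0.62]
ft_force: [-11.8, 0.8, 13.2]
grip_width: 0.299
```

Run:
```python
from plan import *
st();tq()
```

```text
t 16.17 p [0.5604 0.1392 0.0671] F [-11.76   0.76  13.21] w 0.299 q [-0.51  0.13  0.45  2.11 -0.61  0.72  1.28]
 in gap mm: [ -3.  -91.1  13.6] toolz.n 1.0 y yaw 52.8
 tool torque [0.5975 2.3322 0.107 ] tool F [  9.95  -0.34 -14.63] a= 0.0
```

Emit:
{"op": "play_rows", "data": {"series": [0,0,0,-0.001,0,0,0,0,0,0,-0.002,0,0,0,0,0,0,-0.002,0,0,0]}}

```text
time: 16.42
position: [0.5622, 0.1368, 0.0682]
tool_rot: [0.938, 2.789, 0.616]
ft_force: [-0.9, 2.6, -0.7]
grip_width: 0.295
```

Run:
```python
from plan import *
st();tq()
```

```text
t 16.42 p [0.5622 0.1368 0.0682] F [-0.88  2.57 -0.71] w 0.295 q [-0.51  0.13  0.45  2.11 -0.6   0.71  1.27]
 in gap mm: [ -3.3 -93.9  15. ] toolz.n 1.0 y yaw 52.81
 tool torque [ 0.1498  0.352  -0.0312] tool F [2.25 1.08 1.29] a= 0.01
```

Emit:
{"op": "play_rows", "data": {"series": [0,0,0,0.0005,0,0,0,0,0,0,0.0005,0,0,0,0,0,0,0.0005,0,0,0]}}

```text
time: 16.67
position: [0.5626, 0.1367, 0.0678]
tool_rot: [0.938, 2.788, 0.615]
ft_force: [0.5, 3.3, -2.0]
grip_width: 0.298
```

Run:
```python
from plan import *
st();tq()
```

```text
t 16.67 p [0.5626 0.1367 0.0678] F [ 0.55  3.31 -2.05] w 0.298 q [-0.51  0.13  0.45  2.11 -0.6   0.71  1.27]
 in gap mm: [ -3.3 -94.4  14.5] toolz.n 1.0 y yaw 52.79
 tool torque [-0.0602  0.2923 -0.0227] tool F [1.56 1.83 3.11] a= -0.01
```

Emit:
{"op": "play_rows", "data": {"series": [0,-0.001,0,0,0,0,0,0,-0.002,0,0,0,0,0]}}

```text
time: 16.83
position: [0.5641, 0.1355, 0.0678]
tool_rot: [0.938, 2.789, 0.616]
ft_force: [0.4, 4.5, -1.3]
grip_width: 0.301
```

Run:
```python
from plan import *
st();tq()
```

```text
t 16.83 p [0.5641 0.1355 0.0678] F [ 0.43  4.55 -1.26] w 0.301 q [-0.51  0.13  0.45  2.1  -0.61  0.72  1.28]
 in gap mm: [ -3.3 -96.2  14.6] toolz.n 1.0 y yaw 52.79
 tool torque [-0.0494  0.4023  0.0091] tool F [2.4  3.   2.78] a= -0.01
```

Run:
```python
from plan import *
T=cam("top");S=cam("side")
def onplane(d,uv,z):
    c,r=ray(d,uv); n=Rg[:,2]; c0=G+n*z/1e3
    X=c+r*(((c0-c)@n)/(r@n))[:,None]; return (X-G)@Rg*1e3
def px(l,s,x0,y0): return (np.array(l,float)+.5)/s-.5+[x0,y0]
def ang(P): v=P[1]-P[0]; return np.degrees(np.arctan2(v[1],v[0])).round(1)
for d,l,s,o in((S,[(285,312),(269,281)],7,(200,120)),(T,[(308,493),(265,487)],7,(180,110)),(S,[(284,245),(265,273)],7,(200,130)),(T,[(243,498),(254,533)],7,(190,110))):
    P=onplane(d,px(l,s,*o),87);print(P.round(1).tolist(),ang(P))
```

```text
[[0.9, 1.4, 87.0], [17.7, 9.8, 87.0]] 26.4
[[0.3, 1.0, 87.0], [17.7, 10.8, 87.0]] 29.3
[[-0.7, 1.9, 87.0], [-15.8, 11.2, 87.0]] 148.5
[[-3.0, 1.4, 87.0], [-17.2, 10.5, 87.0]] 147.3
```

Emit:
{"op": "play_rows", "data": {"series": [0,0.003,0,0,0,0,0,0,0.006,0,0,0,0,0,0,0.006,0,0.001,0,0,0,60,0.006,0,0.001,0,0,0,60,0.006,0,0.001,0,0,0,60,0.006,0,0.001,0,0,0,60,0.006,0,0.001,0,0,0,60,0.006,0,-0.04,0,0,0,60,0.006,0,-0.08,0,0,0,60,0.006,0,-0.12,0,0,0]}}

```text
time: 17.77
position: [0.5277, 0.0976, 0.1766]
tool_rot: [0.94, 2.791, 0.612]
ft_force: [0.4, 0.9, 1.2]
grip_width: 0.59
```

Run:
```python
from plan import *
st();tq()
T=cam("top");S=cam("side"); crop(S,"s15",200,120,310,200,7)
go(g([1,1,130]),slope(40))
```

```text
t 17.77 p [0.5277 0.0976 0.1766] F [0.36 0.85 1.24] w 0.59 q [-0.51 -0.11  0.48  2.07 -0.36  0.92  1.08]
 in gap mm: [ -4.7 -90.2 135.3] toolz.n 1.0 y yaw 52.73
 tool torque [ 0.383   0.0246 -0.0234] tool F [ 0.23  1.33 -0.75] a= -0.07
shift [0.096, 0.0009, 0.0105] rot [0.22, 0.51, -40.06] rows 5.6
```

View pics/s15.png

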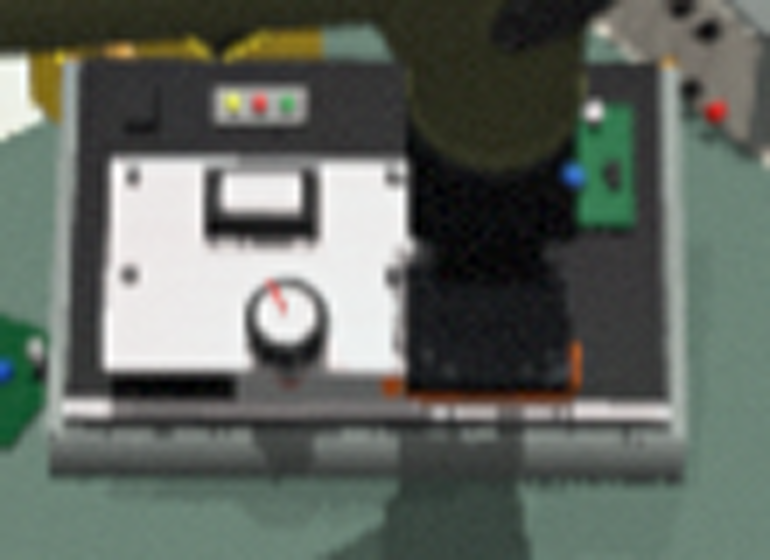

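Emit:
{"op": "play_rows", "data": {"series": [75,0.016,0,0,0,0,-7,75,0.032,0,0,0,0,-14,75,0.048,0,0,0,0,-21,75,0.064,0,0,0,0,-28,75,0.08,0,0,0,0,-35,75,0.096,0.001,0.01,0,0.5,-40,75,0.096,0.001,0.01,0,0.5,-40,75,0.096,0.001,0.01,0,0.5,-40], "force": 15}}

```text
time: 18.53
position: [0.4549, 0.1608, 0.1675]
tool_rot: [-0.071, 2.839, 0.494]
ft_force: [0.8, 0.4, -0.5]
grip_width: 0.751
```

Run:
```python
from plan import *
st()
go(g([1,1,64]),slope(40))
```

```text
t 18.53 p [0.4549 0.1608 0.1675] F [ 0.81  0.39 -0.46] w 0.751 q [-0.6  -0.27  0.38  2.22 -0.24  0.86  1.53]
 in gap mm: [ -2.7   6.1 124.3] toolz.n 0.9999 y yaw 95.55
shift [-0.007, -0.0005, 0.0603] rot [0.1, -0.69, -0.07] rows 1.5
```

Emit:
{"op": "play_rows", "data": {"series": [75,-0.007,0,0.01,0,-0.5,0,75,-0.007,0,0.02,0,-0.5,0,75,-0.007,0,0.02,0,-0.5,0]}}

```text
time: 18.78
position: [0.467, 0.1668, 0.15]
tool_rot: [-0.066, 2.832, 0.491]
ft_force: [-0.4, 0.1, 0.2]
grip_width: 0.748
```

Run:
```python
from plan import *
st()
go(g([1,1,64]),slope(40))
```

```text
t 18.78 p [0.467  0.1668 0.15  ] F [-0.35  0.09  0.23] w 0.748 q [-0.62 -0.22  0.39  2.22 -0.27  0.81  1.55]
 in gap mm: [  0.8   0.  103.3] toolz.n 1.0 y yaw 95.43
shift [0.0004, 0.0008, 0.0393] rot [0.01, -0.25, -0.17] rows 0.9
```

Emit:
{"op": "play_rows", "data": {"series": [75,0,0.001,0.015,0,0,0,75,0,0.001,0.03,0,0,0,75,0,0.001,0.037,0,0,0,75,0,0.001,0.038,0,0,0,0,0,0.001,0.038,0,0,0,0,0,0.001,0.038,0,0,0,0,0,0.001,0.038,0,0,0,0,0,0.001,0.038,0,0,0,0,0,0.001,0.038,0,0,0,0,0,0.001,0.038,0,0,0]}}

```text
time: 19.62
position: [0.4773, 0.1802, 0.1182]
tool_rot: [-0.068, 2.828, 0.492]
ft_force: [-1.8, -4.5, 1.9]
grip_width: 0.479
```

Run:
```python
from plan import *
st();tq()
```

```text
t 19.62 p [0.4773 0.1802 0.1182] F [-1.79 -4.52  1.89] w 0.479 q [-0.64 -0.15  0.41  2.24 -0.33  0.73  1.6 ]
 in gap mm: [ 2.7 -0.1 67.4] toolz.n 1.0 y yaw 95.57
 tool torque [ 1.1556  0.4094 -0.0496] tool F [ 1.21 -3.47 -3.7 ] a= 39.95
```

Emit:
{"op": "play_rows", "data": {"series": [0,0,0,-0.001,0,0,6,0,0,0,-0.001,0,0,12,0,0,0,-0.001,0,0,18,0,0,0,-0.001,0,0,24,0,0,0,-0.001,0,0,27.4,0,0,0,-0.001,0,0,27.4,0,0,0,-0.001,0,0,27.4]}}

```text
time: 20.2
position: [0.4771, 0.1792, 0.1179]
tool_rot: [0.621, 2.835, 0.583]
ft_force: [4.3, -3.4, -5.5]
grip_width: 0.481
```

Run:
```python
from plan import *
st();tq()
```

```text
t 20.2 p [0.4771 0.1792 0.1179] F [ 4.33 -3.37 -5.47] w 0.481 q [-0.59 -0.14  0.36  2.24 -0.34  0.73  1.13]
 in gap mm: [ 1.7 -0.5 67.5] toolz.n 1.0 y yaw 66.54
 tool torque [ 1.2108 -0.9209  0.01  ] tool F [-4.84 -3.5   4.93] a= 12.5
```

Emit:
{"op": "play_rows", "data": {"series": [75,0,0,0,0,0,0,75,0,0,0,0,0,0,75,0,0,0,0,0,0,75,0,0,-0.03,0,0,0,75,0,0,-0.06,0,0,0,75,0,0,-0.06,0,0,0,75,0,0,-0.06,0,0,0]}}

```text
time: 20.78
position: [0.4625, 0.1609, 0.1756]
tool_rot: [0.617, 2.832, 0.59]
ft_force: [-0.3, -0.2, -0.2]
grip_width: 0.743
```

Run:
```python
from plan import *
st();tq()
go(g([-3.5,-90,110]),slope(0))
```

```text
t 20.78 p [0.4625 0.1609 0.1756] F [-0.29 -0.17 -0.23] w 0.743 q [-0.56 -0.26  0.34  2.2  -0.26  0.86  1.07]
 in gap mm: [  4.9   0.  129.7] toolz.n 1.0 y yaw 66.7
 tool torque [ 0.5222  0.1411 -0.0454] tool F [ 0.21 -0.34  0.08] a= 12.61
shift [-0.086, -0.028, 0.0196] rot [0.27, -0.01, 12.61] rows 2.2
```

Emit:
{"op": "play_rows", "data": {"series": [60,-0.02,-0.007,0.005,0,0,4,60,-0.04,-0.014,0.01,0,0,8,60,-0.06,-0.021,0.02,0,0,12,60,-0.086,-0.028,0.02,0,0,12.6,60,-0.086,-0.028,0.02,0,0,12.6,60,-0.086,-0.028,0.02,0,0,12.6]}}

```text
time: 21.28
position: [0.5336, 0.1062, 0.1497]
tool_rot: [0.941, 2.789, 0.617]
ft_force: [-0.1, -0.0, 0.4]
grip_width: 0.602
```

Run:
```python
from plan import *
st();tq()
T=cam("top");S=cam("side"); crop(S,"s16",200,120,310,200,7)
go(g([-3.5,-90,60]),slope(0));go(g([-3.5,-90,14.5]),slope(0))
```

```text
t 21.28 p [0.5336 0.1062 0.1497] F [-0.05 -0.03  0.4 ] w 0.602 q [-0.51 -0.06  0.48  2.09 -0.41  0.87  1.13]
 in gap mm: [ -6.6 -89.6 106.5] toolz.n 1.0 y yaw 52.66
 tool torque [ 0.4388  0.0502 -0.009 ] tool F [ 0.03  0.12 -0.39] a= -0.12
shift [-0.0024, 0.0025, 0.0466] rot [-0.06, -0.27, 0.01] rows 1.1
shift [-0.0026, 0.0026, 0.0921] rot [-0.06, -0.27, 0.01] rows 2.2
```

View pics/s16.png

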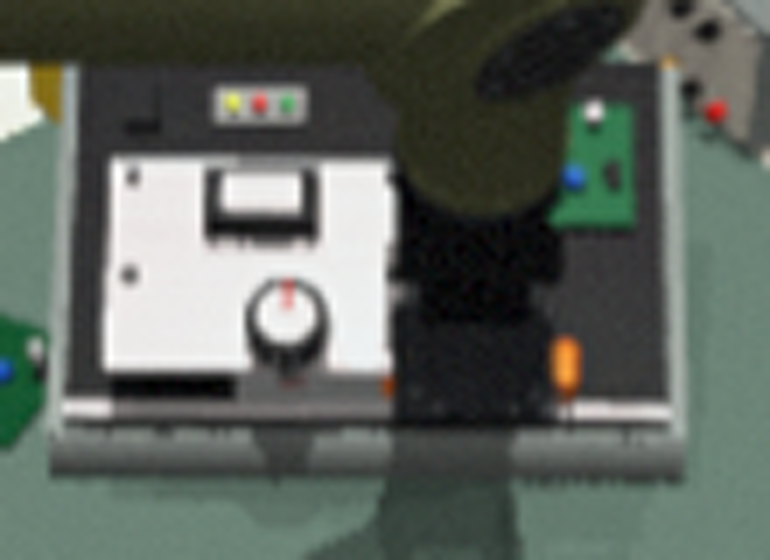

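Emit:
{"op": "play_rows", "data": {"series": [60,-0.003,0.003,0.03,0,0,0,60,-0.003,0.003,0.06,0,0,0,60,-0.003,0.003,0.085,0,0,0,60,-0.003,0.003,0.092,0,0,0,60,-0.003,0.003,0.092,0,0,0,60,-0.003,0.003,0.092,0,0,0,60,-0.003,0.003,0.092,0,0,0]}}

```text
time: 21.97
position: [0.5616, 0.1381, 0.0707]
tool_rot: [0.937, 2.785, 0.621]
ft_force: [-0.4, -0.1, -0.3]
grip_width: 0.601
```

Run:
```python
from plan import *
st();tq()
go(g([-3.5,-90,14.5]),slope(0))
```

```text
t 21.97 p [0.5616 0.1381 0.0707] F [-0.41 -0.15 -0.26] w 0.601 q [-0.52  0.12  0.46  2.11 -0.6   0.71  1.27]
 in gap mm: [ -1.6 -92.7  17. ] toolz.n 1.0 y yaw 52.79
 tool torque [ 0.5137 -0.0807 -0.0527] tool F [ 0.23 -0.44  0.09] a= -0.01
shift [0.0027, -0.0019, 0.0025] rot [0.13, -0.07, -0.01] rows 0.1
```

Emit:
{"op": "play_rows", "data": {"series": [0,0,0,0,0,0,0,0,0,0,0,0,0,0,0,0,0,0,0,0,0,0,0,0,0,0,0,0,0,0,0,0,0,0,0,0,0,0,0,0,0,0], "force": 12}}

```text
time: 22.47
position: [0.5608, 0.1378, 0.0692]
tool_rot: [0.938, 2.788, 0.62]
ft_force: [-2.6, -2.6, 4.2]
grip_width: 0.296
```

Run:
```python
from plan import *
st();tq()
```

```text
t 22.47 p [0.5608 0.1378 0.0692] F [-2.62 -2.63  4.21] w 0.296 q [-0.52  0.13  0.47  2.11 -0.6   0.71  1.27]
 in gap mm: [ -2.9 -92.2  15.9] toolz.n 1.0 y yaw 52.75
 tool torque [ 0.8563  0.086  -0.0162] tool F [ 0.51 -1.55 -5.37] a= -0.04
```

Emit:
{"op": "play_rows", "data": {"series": [0,0,0,-0.001,0,0,0,0,0,0,-0.001,0,0,0,0,-0.001,0,-0.001,0,0,0,0,-0.001,0,-0.001,0,0,0]}}

```text
time: 22.8
position: [0.5607, 0.1377, 0.0692]
tool_rot: [0.938, 2.79, 0.619]
ft_force: [-0.8, 0.6, -4.4]
grip_width: 0.295
```

Run:
```python
from plan import *
st();tq()
```

```text
t 22.8 p [0.5607 0.1377 0.0692] F [-0.75  0.57 -4.4 ] w 0.295 q [-0.52  0.13  0.47  2.11 -0.6   0.72  1.27]
 in gap mm: [ -3.  -92.2  16. ] toolz.n 1.0 y yaw 52.78
 tool torque [ 0.7013  0.037  -0.0027] tool F [ 0.93 -1.86  3.99] a= -0.02
```

Emit:
{"op": "play_rows", "data": {"series": [0,-0.001,0,0,0,0,0,0,-0.001,0,0,0,0,0]}}

```text
time: 22.97
position: [0.5608, 0.1377, 0.0692]
tool_rot: [0.937, 2.791, 0.62]
ft_force: [-3.3, 3.0, -2.7]
grip_width: 0.297
```

Run:
```python
from plan import *
st();tq()
```

```text
t 22.97 p [0.5608 0.1377 0.0692] F [-3.28  3.01 -2.71] w 0.297 q [-0.52  0.13  0.47  2.11 -0.61  0.72  1.28]
 in gap mm: [ -3.  -92.3  16. ] toolz.n 1.0 y yaw 52.8
 tool torque [0.619  0.697  0.1108] tool F [ 4.41 -0.77  2.66] a= 0.0
```

Emit:
{"op": "play_rows", "data": {"series": [0,-0.0005,0,0,0,0,0,0,-0.001,0,0,0,0,0]}}

```text
time: 23.13
position: [0.5608, 0.1377, 0.0692]
tool_rot: [0.937, 2.793, 0.621]
ft_force: [-6.6, 4.2, 0.3]
grip_width: 0.296
```

Run:
```python
from plan import *
st();tq()
```

```text
t 23.13 p [0.5608 0.1377 0.0692] F [-6.62  4.21  0.28] w 0.296 q [-0.52  0.13  0.47  2.11 -0.61  0.72  1.28]
 in gap mm: [ -3.  -92.2  15.9] toolz.n 1.0 y yaw 52.82
 tool torque [0.7341 1.5494 0.0813] tool F [ 7.82 -0.46 -0.46] a= 0.02
```

Emit:
{"op": "play_rows", "data": {"series": [0,-0.0005,0,0,0,0,0,0,-0.001,0,0,0,0,0]}}

```text
time: 23.3
position: [0.5608, 0.1377, 0.0691]
tool_rot: [0.936, 2.795, 0.622]
ft_force: [-9.1, 4.1, 1.6]
grip_width: 0.294
```

Run:
```python
from plan import *
st();tq()
```

```text
t 23.3 p [0.5608 0.1377 0.0691] F [-9.12  4.09  1.63] w 0.294 q [-0.52  0.13  0.47  2.1  -0.61  0.72  1.28]
 in gap mm: [ -3.  -92.3  15.9] toolz.n 1.0 y yaw 52.84
 tool torque [0.8204 2.0216 0.0829] tool F [ 9.76 -1.36 -2.34] a= 0.03
```

Emit:
{"op": "play_rows", "data": {"series": [0,-0.0005,0,-0.0005,0,0,0,0,-0.001,0,-0.0005,0,0,0]}}

```text
time: 23.47
position: [0.5628, 0.1361, 0.0696]
tool_rot: [0.936, 2.792, 0.62]
ft_force: [-2.5, 3.2, -5.0]
grip_width: 0.297
```

Run:
```python
from plan import *
st();tq()
```

```text
t 23.47 p [0.5628 0.1361 0.0696] F [-2.46  3.15 -5.05] w 0.297 q [-0.52  0.13  0.47  2.1  -0.61  0.72  1.28]
 in gap mm: [ -2.9 -94.9  16.3] toolz.n 1.0 y yaw 52.84
 tool torque [0.6558 0.8936 0.027 ] tool F [ 3.83 -1.2   5.03] a= 0.04
```

Emit:
{"op": "play_rows", "data": {"series": [0,-0.001,0,0.0005,0,0,0,0,-0.002,0,0.0005,0,0,0,0,-0.003,0,0.0005,0,0,0]}}

```text
time: 23.72
position: [0.566, 0.1338, 0.0693]
tool_rot: [0.937, 2.79, 0.62]
ft_force: [-3.5, 2.0, -3.7]
grip_width: 0.294
```

Run:
```python
from plan import *
st();tq()
```

```text
t 23.72 p [0.566  0.1338 0.0693] F [-3.45  2.04 -3.73] w 0.294 q [-0.52  0.14  0.47  2.1  -0.61  0.73  1.29]
 in gap mm: [ -2.9 -98.8  16.1] toolz.n 1.0 y yaw 52.82
 tool torque [ 0.6976  1.1735 -0.0067] tool F [ 3.97 -1.99  3.2 ] a= 0.01
```

Emit:
{"op": "play_rows", "data": {"series": [0,-0.001,0,0,0,0,0,0,-0.002,0,0,0,0,0,0,-0.003,0,0,0,0,0]}}

```text
time: 23.97
position: [0.5691, 0.1313, 0.0696]
tool_rot: [0.938, 2.789, 0.619]
ft_force: [-3.8, 3.9, -3.1]
grip_width: 0.294
```

Run:
```python
from plan import *
st();tq()
```

```text
t 23.97 p [0.5691 0.1313 0.0696] F [-3.78  3.89 -3.08] w 0.294 q [-0.51  0.14  0.47  2.09 -0.62  0.73  1.3 ]
 in gap mm: [  -2.8 -102.8   16.3] toolz.n 1.0 y yaw 52.79
 tool torque [ 0.7944  1.0973 -0.0788] tool F [ 5.35 -0.57  3.15] a= -0.01
```

Emit:
{"op": "play_rows", "data": {"series": [0,-0.005,0,0,0,0,0,0,-0.012,0,0,0,0,0,0,-0.02,0,0,0,0,0,0,-0.03,0,0,0,0,0,0,-0.04,0,0,0,0,0,0,-0.055,0,-0.004,0,0,0,0,-0.075,0,-0.006,0,0,0,0,-0.095,0,-0.006,0,0,0,0,-0.105,0,-0.006,0,0,0,0,-0.105,0,-0.006,0,0,0], "force": 25}}

```text
time: 24.8
position: [0.6548, 0.0616, 0.0757]
tool_rot: [0.942, 2.781, 0.615]
ft_force: [1.1, 0.2, -2.5]
grip_width: 0.293
```

Run:
```python
from plan import *
st();tq()
T=cam("top");S=cam("side"); crop(S,"s17",200,120,340,200,5)
go(g([-3,-206,110]),slope(0));
```

```text
t 24.8 p [0.6548 0.0616 0.0757] F [ 1.12  0.15 -2.51] w 0.293 q [-0.37  0.32  0.5   1.88 -0.71  0.86  1.46]
 in gap mm: [  -3.6 -213.2   23.4] toolz.n 1.0 y yaw 52.61
 tool torque [ 0.7593 -0.1127 -0.0711] tool F [-0.79 -0.33  2.62] a= -0.17
shift [0.0028, 0.0003, -0.0878] rot [-0.02, -0.12, -0.08] rows 2.1
```

View pics/s17.png

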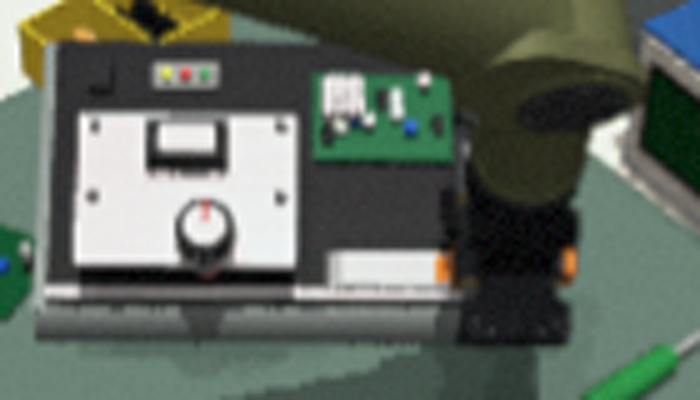

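Emit:
{"op": "play_rows", "data": {"series": [0,0,0,-0.03,0,0,0,0,0,0,-0.06,0,0,0,0,0,0,-0.1,0,0,0,0,0,0,-0.13,0,0,0,0,0,0,-0.13,0,0,0]}}

```text
time: 25.32
position: [0.6208, 0.0189, 0.2002]
tool_rot: [0.937, 2.776, 0.624]
ft_force: [1.0, -1.2, -1.9]
grip_width: 0.295
```

Run:
```python
from plan import *
st()
go([.55,-.10,.26],down(25)); go([.4455,-.3005,.14],down(19.6))
```

```text
t 25.32 p [0.6208 0.0189 0.2002] F [ 0.99 -1.21 -1.91] w 0.295 q [-0.39  0.12  0.58  1.84 -0.53  1.05  1.33]
 in gap mm: [  -0.5 -211.9  159.3] toolz.n 1.0 y yaw 52.79
shift [-0.0162, -0.0985, -0.113] rot [25.01, -5.83, 27.25] rows 5.2
shift [-0.0542, -0.3513, -0.1001] rot [24.81, -7.03, 32.56] rows 8.9
```

Emit:
{"op": "play_rows", "data": {"series": [0,-0.003,-0.02,-0.023,5,-1,5,0,-0.006,-0.04,-0.046,10,-2,10,0,-0.01,-0.06,-0.068,15,-3,15,0,-0.013,-0.08,-0.09,20,-4,20,0,-0.016,-0.098,-0.113,25,-6,27,0,-0.016,-0.098,-0.113,25,-6,27,0,-0.025,-0.14,-0.113,25,-6,28,0,-0.032,-0.18,-0.113,25,-6.5,30,0,-0.04,-0.22,-0.113,25,-6.5,31,0,-0.045,-0.26,-0.113,25,-7,32]}}

```text
time: 26.15
position: [0.4825, -0.2312, 0.1836]
tool_rot: [-1.788, -2.573, 0.014]
ft_force: [0.5, -0.3, -3.7]
grip_width: 0.299
```

Run:
```python
from plan import *
st()
go([.4455,-.3005,.10],down(19.6))
```

```text
t 26.15 p [ 0.4825 -0.2312  0.1836] F [ 0.48 -0.27 -3.67] w 0.299 q [-0.3   0.12  0.75  1.81 -0.08  1.26  0.83]
 in gap mm: [-263.8 -253.   263.8] toolz.n 0.9022 y yaw 20.43
shift [-0.0522, -0.0579, 0.0843] rot [-0.7, -0.08, 0.83] rows 2.8
```

Emit:
{"op": "play_rows", "data": {"series": [0,-0.026,-0.028,0.02,-0.7,0,0.8,0,-0.052,-0.058,0.05,-0.7,0,0.8,0,-0.052,-0.058,0.084,-0.7,0,0.8,0,-0.052,-0.058,0.084,-0.7,0,0.8,0,-0.052,-0.058,0.084,-0.7,0,0.8,0,-0.052,-0.058,0.084,-0.7,0,0.8]}}

```text
time: 26.65
position: [0.4475, -0.2989, 0.1025]
tool_rot: [1.809, 2.569, 0.002]
ft_force: [1.4, 0.3, -2.7]
grip_width: 0.292
```

Run:
```python
from plan import *
st()
T=cam("top");S=cam("side"); crop(S,"s18",260,195,380,305,5); crop(T,"t18",300,130,410,230,6)
go([.4455,-.3005,.022],down(19.6))
```

```text
t 26.65 p [ 0.4475 -0.2989  0.1025] F [ 1.39  0.29 -2.67] w 0.292 q [-0.17  0.22  0.8   1.9  -0.18  1.09  1.04]
 in gap mm: [-366.2 -266.   222.1] toolz.n 0.9068 y yaw 19.69
shift [0.0001, -0.0033, 0.0817] rot [0.15, 0.07, 0.13] rows 2.0
```

View pics/s18.png

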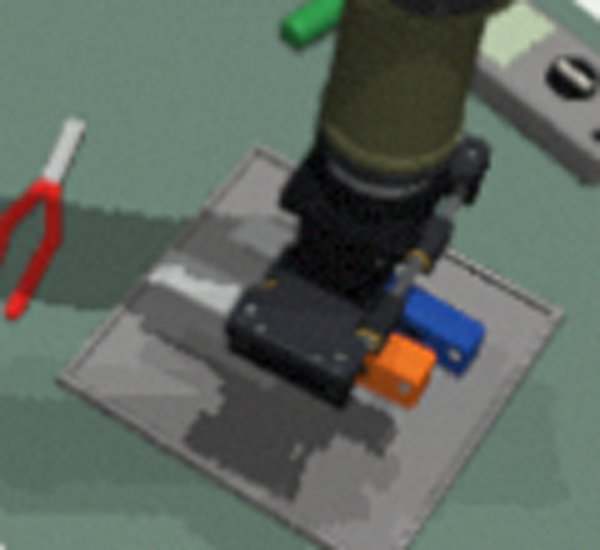

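Emit:
{"op": "play_rows", "data": {"series": [0,0,-0.003,0.03,0,0,0,0,0,-0.003,0.06,0,0,0,0,0,-0.003,0.074,0,0,0,0,0,-0.003,0.076,0,0,0,0,0,-0.003,0.078,0,0,0,0,0,-0.003,0.079,0,0,0]}}

```text
time: 27.25
position: [0.445, -0.3017, 0.0246]
tool_rot: [1.809, 2.566, 0.001]
ft_force: [-0.3, 0.9, -2.6]
grip_width: 0.295
```

Run:
```python
from plan import *
st()
```

```text
t 27.25 p [ 0.445  -0.3017  0.0246] F [-0.29  0.91 -2.63] w 0.295 q [-0.11  0.34  0.76  1.96 -0.29  0.94  1.13]
 in gap mm: [-402.5 -265.7  153. ] toolz.n 0.9066 y yaw 19.63
```

Emit:
{"op": "play_rows", "data": {"series": [0,0,0,0.001,0,0,0,0,0,0,0.002,0,0,0,0,0,0,0.002,0,0,0]}}

```text
time: 27.5
position: [0.4443, -0.302, 0.0221]
tool_rot: [1.811, 2.564, 0.001]
ft_force: [1.4, -1.0, -0.4]
grip_width: 0.295
```

Run:
```python
from plan import *
st()
```

```text
t 27.5 p [ 0.4443 -0.302   0.0221] F [ 1.41 -0.99 -0.37] w 0.295 q [-0.11  0.34  0.76  1.97 -0.29  0.94  1.13]
 in gap mm: [-404.1 -265.4  151.1] toolz.n 0.9066 y yaw 19.54
```

Contact is just beginning (z force −2.6 to −0.4). One more millimetre, then release and retract.

Emit:
{"op": "play_rows", "data": {"series": [0,0,0,0.001,0,0,0,0,0,0,0.001,0,0,0,60,0,0,0.001,0,0,0,60,0,0,0.001,0,0,0,60,0,0,0.001,0,0,0,60,0,0,0.001,0,0,0,60,0,0,-0.03,0,0,0,60,0,0,-0.07,0,0,0,60,0,0,-0.11,0,0,0,60,0,0,-0.15,0,0,0]}}

```text
time: 28.33
position: [0.4423, -0.3014, 0.1722]
tool_rot: [-1.812, -2.564, 0.001]
ft_force: [2.2, -0.4, 0.5]
grip_width: 0.598
```

Emit:
{"op": "play_rows", "data": {"series": [60,0.04,0.02,-0.03,0,0,0,60,0.08,0.04,-0.05,0,0,0,60,0.12,0.06,-0.05,0,0,0,60,0.16,0.08,-0.05,0,0,0,60,0.19,0.1,-0.05,0,0,0,60,0.19,0.1,-0.05,0,0,0,60,0.19,0.1,-0.05,0,0,0]}}

```text
time: 28.92
position: [0.4745, -0.083, 0.2208]
tool_rot: [-1.799, -2.573, -0.002]
ft_force: [-0.3, -0.5, 0.4]
grip_width: 0.595
```

Run:
```python
from plan import *
st()
T=cam("top");S=cam("side"); crop(S,"s19",195,110,385,310,3); crop(T,"t19",140,80,410,235,2.9)
```

```text
t 28.92 p [ 0.4745 -0.083   0.2208] F [-0.27 -0.48  0.45] w 0.595 q [-0.49 -0.06  0.59  1.87  0.04  1.32  0.44]
 in gap mm: [-145.5 -156.9  249.7] toolz.n 0.9068 y yaw 20.08
```

View pics/s19.png

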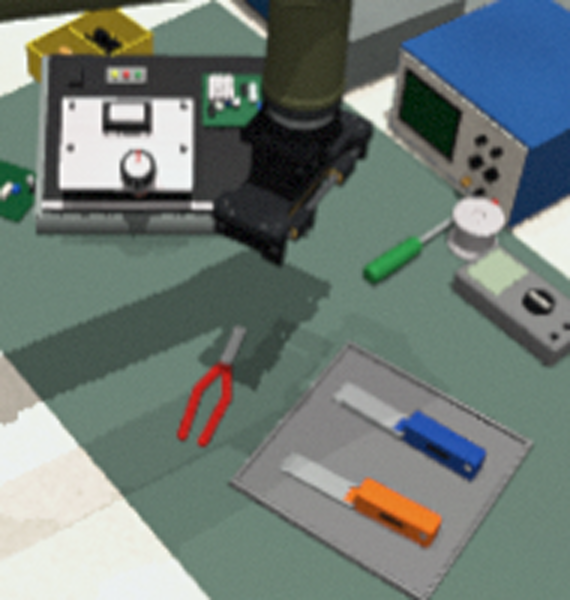

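View pics/t19.png

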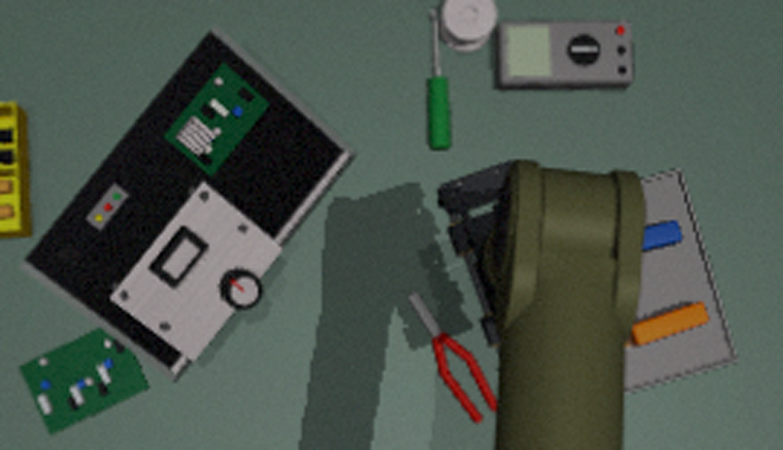

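```bash
python3 -c "
from bench import *
print(close_job())"
```

```text
the job is handed in; nothing more can be done
None
```

The foot is set to nip the 6 mm blade lightly, and the gauge is back in the tray. The job was handed in at about 29 s of the 72 s allowed; handing in reports no verdict.

- **Setting:** I laid the orange gauge under the raised foot, let go, and turned the knob clockwise in two grasps, 121.6° and then 27.5°. A tug after the first grasp moved the gauge easily at about 2 N, so I tightened further.
- **Nip check:** After the second grasp the gauge slid with about 4 to 5 N of drag, inside the 1 to 8 N range. Just before sliding, with the gripper also pressing lightly, it held against nearly 10 N, above that range. I took the sliding figure as the true one.
- **Knob angle:** The knob's red line, if it points straight down the slope at zero, puts the knob about 0.3 rad past first touch. That would be roughly 3.7 N and a foot height near 5 mm. The zero of the line is assumed, and I did not measure the foot height directly.
- **Final pictures:** After the draw the red line still pointed straight up the slope. The orange gauge lies in the tray and looks flat. The blue gauge and other bench items show no visible movement, and the gripper is clear of everything.

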